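# Lock off the casting mould, stack the plaques to dry

## Task

Before anyone reaches into the heated plaque mould, swing the red isolator handle to off, stopping where the hole in its tongue lines up with the hole in the yellow hasp plate so that a padlock would go straight through, and let go of it. Then lift every cast plaque out of the mould and stack them flat in one neat pile on the sloping rack, face up and square on the slope, centred across the board, each with a short end right against the backstop. Finally lay the wooden press board on top of the pile, handle up, in line with the plaques and also right against the backstop, and leave the jar, palette knife and wooden ring alone.

Things in the scene. Friction and masses are not known exactly. Their poses are not given: they have to be found in the camera images.
- iso_handle (a joint): Angle (rad) of the red handle about its vertical pivot on the grey isolator box (130 x 130 x 58 mm, fixed to the table). Grows anticlockwise seen from above from 0 (fully on) to its stop at 1.95; off, holes lined up, is 1.57, so it can be swung too far. Stays where left (0.12 N m friction, no spring or click). Starts between 0 and 0.35.
- handle_grip (a point): Top centre of the round black upright grip at one end of the red handle: 20 mm in diameter, 40 mm tall (its foot, on the red arm, is 74 mm above the table, its top 114 mm), 60 mm from the pivot. Moves with the handle.
- handle_pivot (a point): The handle's pivot axis, 76 mm above the table; fixed to the box, axes those of the box (at handle angle 0 the grip is on its +x side, when off on its +y side).
- handle_hole (a point): Centre of the 12 mm hole in the red tongue at the far end of the handle from the grip, 85 mm from the pivot, 30 mm wide tongue. Moves with the handle.
- hasp_hole (a point): Centre of the 12 mm hole in the fixed yellow hasp plate (30 mm wide) that sticks out of the isolator box just below the tongue's sweep, 85 mm from the pivot on the box's -y side. With the holes lined up the tongue lies over the plate, edges flush.
- mould: Fixed metal mould (blue-grey walls, dark slab), slab 250 mm (its x) x 200 mm (y), top (cavity floor) 16 mm above the table. Origin: centre of underside, z up. Four open cavities 105 x 60 mm at x = +-58, y = +-48 mm, long side along x; walls 12 mm high with 56 mm finger notches down to the cavity floor in the middle of each long side; 40 mm between neighbouring plaques. One may be empty.
- rack_deck: Tilted plywood board of the fixed rack, 150 mm square. Origin: on its surface at the foot of the backstop, midway across, 34 mm above the table. x: up the slope away from the backstop (0.30 rad above level); y: level, across; z: square to the board. Backstop face: x = 0, 110 mm wide, 84 mm high. A plaque against it has its origin at x = 50 mm. Friction holds things on the slope; no side walls.
- plaque1: White cast plaster plaque, flat, 100 mm (its x) x 56 mm (its y) x 16 mm thick, about 0.11 kg, faint coloured motif on top. Origin: centre of its underside, z up out of its face. Starts lying face up in one of the mould's cavities. None if this plaque is absent in this run (3 or 4 of the 4 are there) or held in the fingers.
- plaque2: White cast plaster plaque, flat, 100 mm (its x) x 56 mm (its y) x 16 mm thick, about 0.11 kg, faint coloured motif on top. Origin: centre of its underside, z up out of its face. Starts lying face up in one of the mould's cavities. None if this plaque is absent in this run (3 or 4 of the 4 are there) or held in the fingers.
- plaque3: White cast plaster plaque, flat, 100 mm (its x) x 56 mm (its y) x 16 mm thick, about 0.11 kg, faint coloured motif on top. Origin: centre of its underside, z up out of its face. Starts lying face up in one of the mould's cavities. None if this plaque is absent in this run (3 or 4 of the 4 are there) or held in the fingers.
- plaque4: White cast plaster plaque, flat, 100 mm (its x) x 56 mm (its y) x 16 mm thick, about 0.11 kg, faint coloured motif on top. Origin: centre of its underside, z up out of its face. Starts lying face up in one of the mould's cavities. None if this plaque is absent in this run (3 or 4 of the 4 are there) or held in the fingers.
- press_board: Loose dark wooden press board, 100 mm (its x) x 56 mm (its y) x 12 mm thick, about 0.18 kg, with an upright paler wooden handle rib along x on top: 70 mm long, 20 mm wide, rising from 12 to 40 mm above the underside. Origin: centre of its underside. Starts flat on the table, rib up. None while held.
- jar: Bystander: glass jar with white lid, 64 mm diameter, 85 mm tall, standing on the table. Origin: centre of its underside.
- palette_knife: Bystander: palette knife lying on the table, 190 mm long.
- wood_ring: Bystander: flat wooden ring, 90 mm across, 6 mm thick, lying on the table.
Not all that is in view belongs to the job. Leave any blue or orange look-alike of the part that bears iso_handle alone.

How it is judged (in metres and radians):
On the way, in this order (a step that is already met when the one before it is completed fails the run):
1. the isolator is off with its padlock holes lined up and the handle let go, while all plaques still lie in the mould (horizontal distance between handle_hole and hasp_hole below 0.004 m and contact force between the fingers and iso_handle below 0.3 N and z of plaque1 in the frame of mould between 0.012 and 0.022 m and x of plaque1 in the frame of mould between -0.12 and 0.12 m and y of plaque1 in the frame of mould between -0.1 and 0.1 m and z of plaque2 in the frame of mould between 0.012 and 0.022 m and x of plaque2 in the frame of mould between -0.12 and 0.12 m and y of plaque2 in the frame of mould between -0.1 and 0.1 m and z of plaque3 in the frame of mould between 0.012 and 0.022 m and x of plaque3 in the frame of mould between -0.12 and 0.12 m and y of plaque3 in the frame of mould between -0.1 and 0.1 m and z of plaque4 in the frame of mould between 0.012 and 0.022 m and x of plaque4 in the frame of mould between -0.12 and 0.12 m and y of plaque4 in the frame of mould between -0.1 and 0.1 m), for 0.3 s.
2. all plaques lie in one pile on the sloping rack, each against the backstop, let go (x of plaque1 in the frame of rack_deck between 0.044 and 0.057 m and y of plaque1 in the frame of rack_deck between -0.015 and 0.015 m and z of each of plaque1, plaque2, plaque3, plaque4 in the frame of rack_deck above -0.004 m and angle between the z axis of each of plaque1, plaque2, plaque3, plaque4 and the z axis of rack_deck, either way round below 0.1 rad and angle between each of plaque1, plaque2, plaque3, plaque4's own z axis and vertical below 0.5 rad and angle between the x axis of each of plaque1, plaque2, plaque3, plaque4 and the x axis of rack_deck, either way round below 0.17 rad and x of plaque2 in the frame of rack_deck between 0.044 and 0.057 m and y of plaque2 in the frame of rack_deck between -0.015 and 0.015 m and x of plaque3 in the frame of rack_deck between 0.044 and 0.057 m and y of plaque3 in the frame of rack_deck between -0.015 and 0.015 m and x of plaque4 in the frame of rack_deck between 0.044 and 0.057 m and y of plaque4 in the frame of rack_deck between -0.015 and 0.015 m and contact force between the fingers and plaque1 below 0.3 N and contact force between the fingers and plaque2 below 0.3 N and contact force between the fingers and plaque3 below 0.3 N and contact force between the fingers and plaque4 below 0.3 N), for 0.3 s.
At the end, for the whole second after the job is handed in: Handle hole over hasp hole within 4 mm; all plaques and the press board face up on the slope, lengthways (flat to 0.1 rad, in line to 0.17 rad), within 15 mm of its middle line, short end within 7 mm of the backstop; the press board on top; all at rest (horizontal distance between handle_hole and hasp_hole below 0.004 m and x of plaque1 in the frame of rack_deck between 0.044 and 0.057 m and y of plaque1 in the frame of rack_deck between -0.015 and 0.015 m and z of each of plaque1, plaque2, plaque3, plaque4, press_board in the frame of rack_deck above -0.004 m and angle between the z axis of each of plaque1, plaque2, plaque3, plaque4, press_board and the z axis of rack_deck, either way round below 0.1 rad and angle between each of plaque1, plaque2, plaque3, plaque4, press_board's own z axis and vertical below 0.5 rad and angle between the x axis of each of plaque1, plaque2, plaque3, plaque4, press_board and the x axis of rack_deck, either way round below 0.17 rad and x of plaque2 in the frame of rack_deck between 0.044 and 0.057 m and y of plaque2 in the frame of rack_deck between -0.015 and 0.015 m and x of plaque3 in the frame of rack_deck between 0.044 and 0.057 m and y of plaque3 in the frame of rack_deck between -0.015 and 0.015 m and x of plaque4 in the frame of rack_deck between 0.044 and 0.057 m and y of plaque4 in the frame of rack_deck between -0.015 and 0.015 m and x of press_board in the frame of rack_deck between 0.044 and 0.057 m and y of press_board in the frame of rack_deck between -0.015 and 0.015 m and z of press_board in the frame of plaque1 above 0.01 m and z of press_board in the frame of plaque2 above 0.01 m and z of press_board in the frame of plaque3 above 0.01 m and z of press_board in the frame of plaque4 above 0.01 m and linear speed of each of plaque1, plaque2, plaque3, plaque4, press_board below 0.02 m/s); the robot touches nothing.
It fails at once if the jar is pushed more than 30 mm (distance of jar from where it was at the start of the episode above 0.03 m).
It fails at once if the palette knife is pushed more than 30 mm (distance of palette_knife from where it was at the start of the episode above 0.03 m).
It fails at once if the wooden ring is pushed more than 30 mm (distance of wood_ring from where it was at the start of the episode above 0.03 m).
Of plaque1, plaque2, plaque3, plaque4 only 3 to 4 are there at a start; the rules pass over those that are not, and their reading is None.
At some moment in a run one of press_board may be knocked a few centimetres aside while the robot is not near it.
Once in a run the grip may slacken for a moment while it holds something.
It also fails if it takes over 208 s, if anything falls off the work surface, if the arm or the gripper's body presses on something with over 40 N, if the wrist force passes 120 N, or if a joint passes its speed limit or range.

## Robot

A 6-joint arm with a two-finger parallel gripper is mounted at the origin on the work surface. World frame = base frame: x ahead of the robot, y to its left, z up, the work surface at z = 0. Lengths are in m, angles in degrees, forces in N, time in s.
With the tool pointing down it reaches from about 0.3 to 0.75 m from the base axis. Payload 8.5 kg.
Tool frame: the origin (TCP) lies at the very end of the fingers, on their centre line; the grasp point (between the pads) lies 19 mm behind it; z points along the fingers, y is the line along which they close (so a half turn about z gives the same grasp; the last joint's range is limited). The gripper opens to 85 mm and grips with 20 to 120 N. Pads are 22 mm wide; open, the fingers measure 114 mm over their backs; the gripper's body (76 mm by 85 mm) begins 54 mm behind the grasp point. The pads swing forward as they close: fully open they stand 13 mm farther back than shut.
Start: joints at [60.258, 21.807, 74.336, -0, 83.858, -12.336], TCP at [0.165, 0.525, 0.205] pointing down, gripper open.
Joint ranges: [-178.18, 178.18], [-50.72, 133.34], [12.68, 142.11], [-81.47, 261.47], [9.98, 163.14], [-165.26, 165.26]. Speed limits (degrees/s): [136.94, 136.94, 180, 180, 180, 180].

## Interface

Orientations are given as a 3x3 rotation matrix whose columns are the frame's x, y, z axes.
In Python, from rig import observe, cams, ticket gives the robot as it stands.
- The arm moves only by the tool move_arm, never from a script. Its arguments are lists of equal length, an entry for each row: "jaw": the finger opening in cm, from 0 to 8.54; "dp": the shift along the tool's x, y, z in cm, a list of three; "turn": the turn, a rotation vector about the tool's x, y, z in rad, a list of three. In form: {"jaw": [jaw, ...], "dp": [[tx, ty, tz], ...], "turn": [[wx, wy, wz], ...]}. A call has 1 to 12 rows; each row shifts and turns the commanded pose from where the row before left it, along the tool's axes as they then stand; what a row does not reach is not made up. A row lasts 1/12 s, in which the tool goes at most 41.7 mm and 7.16 degrees, less where a joint would pass 70% of its speed; a pose out of reach is approached as far as the arm can. A call is refused whole if a number of a shift passes 4.17 or a number of a turn 0.125, either way. A call with a gripper value outside its range is refused whole. The fingers move at their own pace and stop on an object; "force" is the grip in N (left out, the last holds). Time passes only in rows, so rows that do not move let the fingers close. It gives the time, the measured TCP pose, the force, the opening and the grip force at its end, in the units of the state.
- observe(): the state, without advancing time (a new reading comes with each control period).
- cams.get_image(name): name is "scene" or "top" or "wrist"; returns (picture, depth): 400x640x3 uint8, red, green, blue; 400x640 float32, m along the optical axis (not along the pixel's ray), 0 where there is no reading.
- cams.calibration(name): a dict with "vertical_fov" (degrees; the focal length in pixels is half the picture's height over the tangent of half this angle, whatever the lens; pixels are square), "cx", "cy" (the principal point, pixels), "view" (4x4, takes a point from world to camera coordinates); the wrist camera has in their place "tool_from_camera" (4x4, takes a point from camera to tool coordinates, whose origin is the TCP and whose axes are the flange's). Camera axes: x right, y up, looking along -z (the intrinsics and any distortion apply to the point x, -y, -z); pixel columns grow to the right and rows downward; lengths in m; the calibration is good to about 2 mm. The wrist camera is an equidistant fisheye: a pixel r from the principal point sees the ray r / f radians off the axis. A picture is of the moment at which its call begins: read the wrist's pose just before it. calibration takes no time and is no camera call.
- ticket.close_job(): hands the job in; it is judged then, once.
Trained networks look in the newest picture that a camera, given by its name, has taken for a name from the list of things; names that differ only in an ending like _2 or _b are one class to them, and where a whole thing is asked for, a point or a joint stands for the part that bears it (a point fixed in the world has none). Each returns a list of dicts, best first, with "p" (0 to 1); they miss things now and then, are a little off and sometimes report something else, mostly with a low value. They report only what shows in the picture. A call takes as long as a camera call. They do not tell look-alikes from the thing itself.
- cams.spot_in(camera, query): "box" ([centre column, centre row, width, height] as shares, 0 to 1, of the picture: columns of its width, rows of its height, round what is visible of it).
- cams.outline_of(camera, query): "mask" (400x640 bool, what is visible of it) and "box" ([centre column, centre row, width, height] as shares, 0 to 1, of the picture: columns of its width, rows of its height, round what is visible of it).
- cams.mark_of(camera, query): "location" ([column, row] as shares, 0 to 1, of the picture: columns of its width, rows of its height: a listed point, or the origin of a listed thing).
The state is a dict: "time_s": time; "q": joint angles; "qvel": joint speeds; "joint_efforts": joint torques, N m; "position": TCP position; "tool_rot": TCP orientation; "ft_force": force on the tool from outside, world axes, zero at the start; "wrist_torque": the same for the moment, N m; "grip_width": finger opening in m; "gripper_force": force on a finger pad.
Only numpy, scipy, OpenCV 4.12 (cv2) and the standard library are available. Lean on these libraries where they do the work, as an engineer would, in place of code of your own. Each camera call takes 0.05 s, during which the arm holds its last target. There are 200 camera calls.

## Working session

There is one attempt and no reset: what is moved stays moved. The work goes in short steps, Python scripts to look and compute and a tool call to move; the robot and the scene stay as the last step left them, time stands still between calls to the robot, and variables do not carry over. Pictures are saved under pics/ and viewed, at most 14 in all, crops included, and the job is handed in when it is done.

Besides the shell and the picture viewer there is one more tool, called after "Emit:" by a JSON object that holds its "name" and its "arguments". move_arm: Moves the arm, as the interface text tells. Its arguments: {"type":"object","properties":{"jaw":{"type":"array","items":{"type":"number"}},"dp":{"type":"array","items":{"type":"array","items":{"type":"number"}}},"turn":{"type":"array","items":{"type":"array","items":{"type":"number"}}},"force":{"type":"number"}},"required":["jaw","dp","turn"]}

```bash
ls; mkdir -p pics
cat > h.py <<'E'
import numpy as np, cv2
from rig import observe, cams, ticket
def shot(n,name=None):
    im,d=cams.get_image(n)
    if name: cv2.imwrite(f'pics/{name}.png',im[:,:,::-1])
    return im,d
def cloud(n,d):
    """world xyz per pixel for scene/top"""
    c=cams.calibration(n); f=200/np.tan(np.radians(c['vertical_fov'])/2)
    v,u=np.mgrid[0:400,0:640]
    P=np.stack([(u-c['cx'])/f*d,-(v-c['cy'])/f*d,-d,np.ones_like(d)],-1)
    return (P@np.linalg.inv(np.array(c['view'])).T)[...,:3]
def ray(n,u,v,z):
    """intersect pixel ray with plane z"""
    c=cams.calibration(n); f=200/np.tan(np.radians(c['vertical_fov'])/2)
    T=np.linalg.inv(np.array(c['view'])); o=T[:3,3]; r=T[:3,:3]@np.array([(u-c['cx'])/f,-(v-c['cy'])/f,-1])
    return o+r*(z-o[2])/r[2]
E
python3 - <<'E'
from h import *
print(observe())
for n in ['scene','top']:
    c=cams.calibration(n); print(n,c)
    im,d=shot(n,n+'0')
    for q in ['iso_handle','mould','rack_deck','plaque1','press_board','jar','palette_knife','wood_ring']:
        print(q,[(round(r['p'],2),np.round(np.array(r['box'])*[640,400,640,400])) for r in cams.spot_in(n,q)])
    for q in ['handle_grip','handle_pivot','handle_hole','hasp_hole','mould','rack_deck']:
        print(q,[(round(r['p'],2),np.round(np.array(r['location'])*[640,400],1)) for r in cams.mark_of(n,q)])
E
```

```text
pics
{'time_s': 0.0, 'q': array([ 6.02577041e+01,  2.18418330e+01,  7.43846223e+01,  1.80802947e-04,
        8.38572510e+01, -1.23351206e+01]), 'qvel': array([ 0.04847537,  0.02533959, -0.05985608,  0.07818271,  0.00876512,
        0.01246335]), 'joint_efforts': array([ 1.29403314e-03, -4.48472750e+01, -2.31279552e+01, -7.96737004e-05,
        4.77056281e-03,  1.73741870e-05]), 'position': array([0.16436882, 0.5245249 , 0.20420468]), 'tool_rot': array([[-9.54202655e-01,  2.99160097e-01, -7.27502206e-04],
       [ 2.99160815e-01,  9.54201866e-01, -1.26693792e-03],
       [ 3.15166691e-04, -1.42655568e-03, -9.99998933e-01]]), 'ft_force': array([ 0.00631912, -0.97792947,  0.42376668]), 'wrist_torque': array([-0.02623213, -0.0087237 , -0.02826499]), 'gripper_force': 0.0, 'grip_width': 0.08578992270232154}
scene {'vertical_fov': 52.23252573819161, 'cx': 323.61227574332304, 'cy': 199.41433682860173, 'view': array([[-0.35049208,  0.93651102, -0.01011949,  0.28014289],
       [-0.70065508, -0.25502183,  0.66636801,  0.25147721],
       [ 0.6214803 ,  0.24064698,  0.74555434, -1.56209167],
  
[... 2198 characters left out ...]
fe [(0.96, array([251., 144.,  21.,  48.]))]
wood_ring [(0.66, array([353., 147.,  22.,  28.])), (0.19, array([200., 232.,  44.,  51.]))]
handle_grip [(0.96, array([377.4, 274.5])), (0.81, array([448.4, 216.7])), (0.76, array([371. , 196.8])), (0.26, array([296.3, 209.8]))]
handle_pivot [(0.93, array([387.7, 284.3])), (0.66, array([383.9, 214. ]))]
handle_hole [(0.92, array([395.8, 232.3])), (0.65, array([463.2, 253.6])), (0.6, array([403.4, 303.4]))]
hasp_hole [(0.87, array([404.2, 269.4])), (0.76, array([399.8, 199.4])), (0.63, array([473.8, 225.2]))]
mould [(0.6, array([283.7, 198.2]))]
rack_deck [(0.91, array([198.6, 251.3])), (0.69, array([393.6, 236.5])), (0.67, array([283.3, 199.9]))]
```

Run:
```python
import cv2
a=cv2.imread('pics/top0.png')[100:330,160:500]; cv2.imwrite('pics/a.png',cv2.resize(a,None,fx=2.35,fy=2.35,interpolation=cv2.INTER_CUBIC))
a=cv2.imread('pics/scene0.png')[90:370,170:530]; cv2.imwrite('pics/b.png',cv2.resize(a,None,fx=2.1,fy=2.1,interpolation=cv2.INTER_CUBIC))
```

```text
(no output)
```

View pics/a.png

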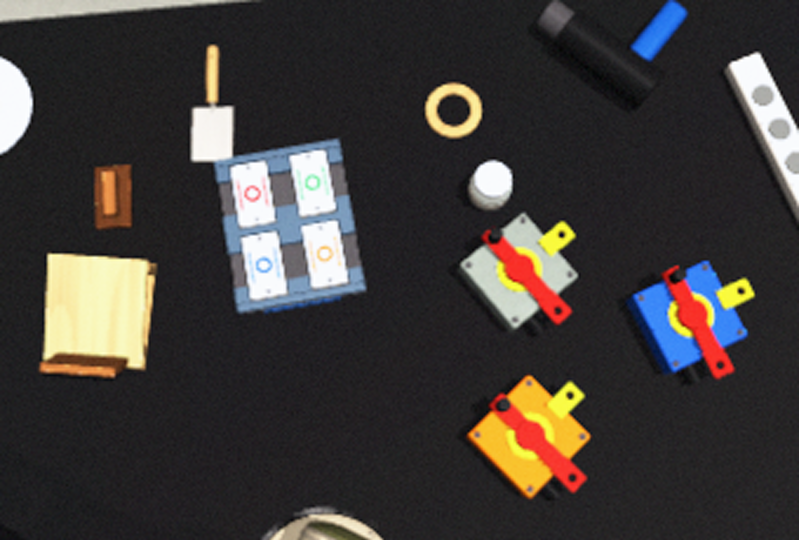

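View pics/b.png

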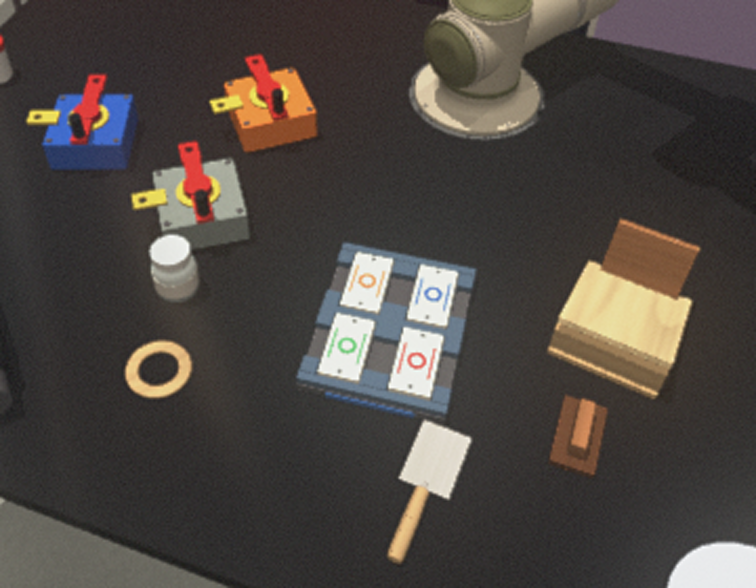

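The grey box, top-view pixel about (381,215), is the isolator. The blue one at (454,234) and the orange one at (385,285) are look-alikes. There are four plaques in the mould, around (284,197). Next I'll get coarse world positions.

Run:
```python
from h import *
np.set_printoptions(precision=4,suppress=True)
def P(n,l,z): print(n,[ray('top',160+x/2.35,100+y/2.35,z)[:2].round(4) for x,y in l])
P('pivot,grip(114),hole(76),hasp(72)',[(520,268)],.078);P('grip',[(491,237)],.114);P('hole',[(559,310)],.078);P('hasp',[(562,234)],.072)
P('plaques R G B O',[(253,193),(313,182),(264,264),(325,253)],.032)
P('mould corners',[(214,160),(340,140),(366,290),(239,313)],.02)
P('press',[(113,196)],.012); P('jar',[(491,178)],.085); P('ring',[(454,110)],0);P('knife',[(212,105)],0)
n,d=cams.get_image('top'); C=cloud('top',d)
for q,(u,v) in dict(deck_tl=(182,210),deck_tr=(222,212),deck_bl=(180,250),deck_br=(220,253),mid=(200,230),lip=(195,257),plq=(268,182),table=(320,180)).items(): print(q,C[v,u])
im,ds=cams.get_image('scene'); C=cloud('scene',ds)
for q,(x,y) in dict(deck=(625,320),bs=(650,260),table=(500,450)).items(): print(q,C[int(90+y/2.1),int(170+x/2.1)])
print(cams.calibration('wrist'))
```

```text
pivot,grip(114),hole(76),hasp(72) [array([ 0.4463, -0.3357])]
grip [array([ 0.4907, -0.2934])]
hole [array([ 0.3776, -0.3867])]
hasp [array([ 0.4938, -0.4061])]
plaques R G B O [array([0.6101, 0.062 ]), array([ 0.6194, -0.0333]), array([0.4956, 0.0526]), array([ 0.5044, -0.043 ])]
mould corners [array([0.6725, 0.1212]), array([ 0.6873, -0.081 ]), array([ 0.4427, -0.1014]), array([0.4245, 0.0976])]
press [array([0.6302, 0.2856])]
jar [array([ 0.5876, -0.3064])]
ring [array([ 0.7268, -0.2688])]
knife [array([0.7706, 0.1213])]
deck_tl [0.5235 0.3674 0.0813]
deck_tr [0.5045 0.227  0.0764]
deck_bl [0.3879 0.392  0.0346]
deck_br [0.3646 0.2499 0.0323]
mid [0.45  0.312 0.058]
lip [0.3494 0.3203 0.112 ]
plq [0.611  0.0609 0.0298]
table [ 0.6065 -0.1314  0.0087]
deck [0.476  0.3096 0.0622]
bs [0.3719 0.3264 0.0789]
table [0.6862 0.1977 0.0018]
{'vertical_fov': 65.70646984690485, 'cx': 319.97451099897904, 'cy': 204.21378816172594, 'tool_from_camera': array([[ 0.0004,  0.9647,  0.2632,  0.0657],
       [ 1.    , -0.0004,  0.0001, -0.0007],
       [ 0.0002,  0.2632, -0.9647, -0.1696],
       [ 0.    ,  0.    ,  0.    ,  1.    ]])}
```

```bash
cat >> h.py <<'E'
from scipy.spatial.transform import Rotation as R
np.set_printoptions(precision=4,suppress=True)
def down(yaw):
    """tool pointing straight down, tool x at yaw (deg)"""
    c,s=np.cos(np.radians(yaw)),np.sin(np.radians(yaw)); return np.array([[c,s,0],[s,-c,0],[0,0,-1.]])
def plan(pos,rot,n,p0=None,r0=None):
    """suggest n equal rows from the measured pose (or p0,r0) to (pos,rot): per-row dp(cm), turn(rad)"""
    s=observe(); p=np.array(s['position'] if p0 is None else p0); r=np.array(s['tool_rot'] if r0 is None else r0)
    w=(R.from_matrix(r).inv()*R.from_matrix(rot)).as_rotvec()/n; out=[]
    for i in range(n):
        tgt=p+(pos-p)/(n-i); out.append(np.round(r.T@(tgt-p)*100,2)); p=p+r@out[-1]/100; r=r@R.from_rotvec(np.round(w,4)).as_matrix()
    if np.linalg.norm(w)<1e-3: print('row',out[0],'x',n)
    else: print([list(map(float,o)) for o in out])
    print('turn',np.round(w,4),'err',(pos-p)*1000,'mm')
def wray(u,v,z,s,c=None):
    """world point at height z seen by wrist pixel u,v, with state s"""
    c=c or cams.calibration('wrist'); f=200/np.tan(np.radians(c['vertical_fov'])/2)
    x,y=u-c['cx'],v-c['cy']; rr=np.hypot(x,y)+1e-9; th=rr/f
    d=np.array([np.sin(th)*x/rr,-np.sin(th)*y/rr,-np.cos(th)]); T=c['tool_from_camera']
    M=np.array(s['tool_rot']); o=s['position']+M@T[:3,3]; d=M@T[:3,:3]@d
    return o+d*(z-o[2])/d[2]
E
python3 -c "
from h import *
plan(np.array([.46,-.32,.25]),down(40),36)"
```

```text
[[-1.49, -1.99, -0.13], [-1.6, -1.9, -0.13], [-1.71, -1.8, -0.13], [-1.81, -1.7, -0.13], [-1.91, -1.59, -0.12], [-2.0, -1.47, -0.13], [-2.09, -1.35, -0.12], [-2.16, -1.22, -0.13], [-2.23, -1.09, -0.12], [-2.29, -0.96, -0.13], [-2.35, -0.82, -0.12], [-2.39, -0.68, -0.13], [-2.43, -0.54, -0.12], [-2.46, -0.39, -0.13], [-2.47, -0.25, -0.12], [-2.48, -0.1, -0.13], [-2.49, 0.05, -0.12], [-2.48, 0.2, -0.13], [-2.46, 0.34, -0.12], [-2.44, 0.49, -0.13], [-2.4, 0.63, -0.12], [-2.36, 0.78, -0.13], [-2.31, 0.91, -0.12], [-2.26, 1.05, -0.13], [-2.19, 1.18, -0.12], [-2.11, 1.31, -0.13], [-2.03, 1.43, -0.12], [-1.95, 1.55, -0.13], [-1.85, 1.66, -0.12], [-1.75, 1.77, -0.13], [-1.64, 1.87, -0.12], [-1.52, 1.97, -0.13], [-1.4, 2.05, -0.12], [-1.28, 2.14, -0.13], [-1.15, 2.21, -0.12], [-1.03, 2.26, -0.13]]
turn [0.     0.     0.0594] err [ 0.0639 -0.0079 -0.042 ] mm
```

Emit:
{"name": "move_arm", "arguments": {"jaw": [5,5,5,5,5,5,5,5,5,5,5,5], "dp": [[-1.49,-1.99,-0.13],[-1.6,-1.9,-0.13],[-1.71,-1.8,-0.13],[-1.81,-1.7,-0.13],[-1.91,-1.59,-0.12],[-2.0,-1.47,-0.13],[-2.09,-1.35,-0.12],[-2.16,-1.22,-0.13],[-2.23,-1.09,-0.12],[-2.29,-0.96,-0.13],[-2.35,-0.82,-0.12],[-2.39,-0.68,-0.13]], "turn": [[0,0,0.0594],[0,0,0.0594],[0,0,0.0594],[0,0,0.0594],[0,0,0.0594],[0,0,0.0594],[0,0,0.0594],[0,0,0.0594],[0,0,0.0594],[0,0,0.0594],[0,0,0.0594],[0,0,0.0594]]}}

```text
time_s: 2.6
position: [0.2631, 0.2423, 0.2202]
tool_rot: [[-0.524, 0.852, 0.0], [0.852, 0.524, 0.0], [-0.0, 0.0, -1.0]]
ft_force: [-0.1, 0.2, 0.7]
grip_width: 0.0499
gripper_force: 0.0
```

Emit:
{"name": "move_arm", "arguments": {"jaw": [5,5,5,5,5,5,5,5,5,5,5,5], "dp": [[-2.43,-0.54,-0.12],[-2.46,-0.39,-0.13],[-2.47,-0.25,-0.12],[-2.48,-0.1,-0.13],[-2.49,0.05,-0.12],[-2.48,0.2,-0.13],[-2.46,0.34,-0.12],[-2.44,0.49,-0.13],[-2.4,0.63,-0.12],[-2.36,0.78,-0.13],[-2.31,0.91,-0.12],[-2.26,1.05,-0.13]], "turn": [[0,0,0.0594],[0,0,0.0594],[0,0,0.0594],[0,0,0.0594],[0,0,0.0594],[0,0,0.0594],[0,0,0.0594],[0,0,0.0594],[0,0,0.0594],[0,0,0.0594],[0,0,0.0594],[0,0,0.0594]]}}

```text
time_s: 3.6
position: [0.3616, -0.0395, 0.2352]
tool_rot: [[0.161, 0.987, 0.0], [0.987, -0.161, -0.0], [-0.0, 0.0, -1.0]]
ft_force: [0.1, -1.1, 0.6]
grip_width: 0.0504
gripper_force: 0.0
```

Emit:
{"name": "move_arm", "arguments": {"jaw": [5,5,5,5,5,5,5,5,5,5,5,5], "dp": [[-2.19,1.18,-0.12],[-2.11,1.31,-0.13],[-2.03,1.43,-0.12],[-1.95,1.55,-0.13],[-1.85,1.66,-0.12],[-1.75,1.77,-0.13],[-1.64,1.87,-0.12],[-1.52,1.97,-0.13],[-1.4,2.05,-0.12],[-1.28,2.14,-0.13],[-1.15,2.21,-0.12],[-1.03,2.26,-0.13]], "turn": [[0,0,0.0594],[0,0,0.0594],[0,0,0.0594],[0,0,0.0594],[0,0,0.0594],[0,0,0.0594],[0,0,0.0594],[0,0,0.0594],[0,0,0.0594],[0,0,0.0594],[0,0,0.0594],[0,0,0.0594]]}}

```text
time_s: 4.6
position: [0.4602, -0.3212, 0.25]
tool_rot: [[0.767, 0.641, -0.0], [0.641, -0.767, 0.0], [0.0, -0.0, -1.0]]
ft_force: [0.7, 0.2, 0.8]
grip_width: 0.0501
gripper_force: 0.0
```

Emit:
{"name": "move_arm", "arguments": {"jaw": [5,5], "dp": [[0,0,0],[0,0,0]], "turn": [[0,0,0],[0,0,0]]}}

```text
time_s: 4.77
position: [0.4599, -0.3206, 0.2494]
tool_rot: [[0.765, 0.643, -0.001], [0.643, -0.765, 0.001], [-0.0, -0.001, -1.0]]
ft_force: [0.8, 0.1, -0.8]
grip_width: 0.0503
gripper_force: 0.0
```

Run:
```python
from h import *
s=observe(); print(s['position'],s['tool_rot'][:,0],s['q'])
shot('wrist','w1')
for q,z in [('handle_grip',.114),('handle_pivot',.078),('handle_hole',.078),('hasp_hole',.073)]:
    for r in cams.mark_of('wrist',q):
        u,v=np.array(r['location'])*[640,400]; print(q,round(r['p'],2),round(u,1),round(v,1),wray(u,v,z,s))
```

```text
[ 0.4599 -0.3206  0.2494] [ 0.7655  0.6435 -0.    ] [-46.9798  21.3877  67.6074   0.0027  91.0642   2.9702]
handle_grip 0.56 328.8 148.4 [ 0.4968 -0.3023  0.114 ]
handle_pivot 0.77 324.4 196.9 [ 0.4498 -0.3369  0.078 ]
handle_pivot 0.75 412.0 347.7 [ 0.3592 -0.5848  0.078 ]
handle_hole 0.71 316.1 258.1 [ 0.3852 -0.3785  0.078 ]
handle_hole 0.62 217.6 361.8 [ 0.1432 -0.3803  0.078 ]
hasp_hole 0.8 394.2 204.0 [ 0.4956 -0.4063  0.073 ]
hasp_hole 0.73 452.6 351.7 [ 0.3888 -0.6568  0.073 ]
hasp_hole 0.64 262.8 321.8 [ 0.2586 -0.3876  0.073 ]
```

View pics/w1.png

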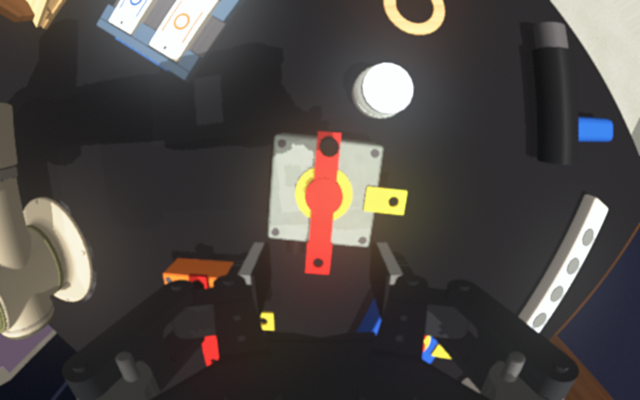

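Pixels: pivot (324,195), grip (329,147), tongue hole (318,262), hasp hole (393,202). The grey box is confirmed, and the orange and blue ones are well behind it. Next I grip the knob.

Emit:
{"name": "move_arm", "arguments": {"jaw": [5,5,5,5,5,5,5,5,5,5,5,5], "dp": [[1.33,0.32,0],[1.33,0.32,0],[1.33,0.32,0],[0,0,0],[0,0,2.06],[0,0,2.06],[0,0,2.06],[0,0,2.06],[0,0,2.06],[0,0,2.06],[0,0,2.06],[0,0,2.06]], "turn": [[0,0,0],[0,0,0],[0,0,0],[0,0,0.087],[0,0,0],[0,0,0],[0,0,0],[0,0,0],[0,0,0],[0,0,0],[0,0,0],[0,0,0]]}}

```text
time_s: 6.02
position: [0.4979, -0.3007, 0.0841]
tool_rot: [[0.818, 0.576, 0.0], [0.576, -0.818, -0.0], [0.0, 0.0, -1.0]]
ft_force: [-0.6, -0.7, -0.3]
grip_width: 0.0499
gripper_force: 0.0
```

Emit:
{"name": "move_arm", "arguments": {"jaw": [4,3,2.5,2,1.5,1.5,1.5,1.5], "dp": [[0,0,0],[0,0,0],[0,0,0],[0,0,0],[0,0,0],[0,0,0],[0,0,0],[0,0,0]], "turn": [[0,0,0],[0,0,0],[0,0,0],[0,0,0],[0,0,0],[0,0,0],[0,0,0],[0,0,0]], "force": 20}}

```text
time_s: 6.68
position: [0.4977, -0.3025, 0.0877]
tool_rot: [[0.818, 0.575, 0.004], [0.575, -0.818, -0.003], [0.001, 0.005, -1.0]]
ft_force: [-0.2, 1.7, 9.0]
grip_width: 0.0149
gripper_force: 4.4
```

Run:
```python
from h import *
s=observe(); print(s['position'],s['gripper_force'],s['grip_width'])
im,d=shot('wrist','w2')
im2,_=shot('scene')
a=np.vstack([cv2.resize(im[60:400,140:500],(540,510)),]);
b=cv2.resize(im2[100:200,200:320],(510*120//100//2,255),interpolation=cv2.INTER_CUBIC)
o=np.zeros((510,800,3),np.uint8); o[:,:490]=cv2.resize(im[60:400,140:500],(490,510)); o[:255,494:800]=b[:, :306]
cv2.imwrite('pics/w2c.png',o[:,:,::-1])
```

```text
[ 0.4977 -0.3025  0.0877] 4.411439895629883 0.014881518319404815
```

View pics/w2c.png

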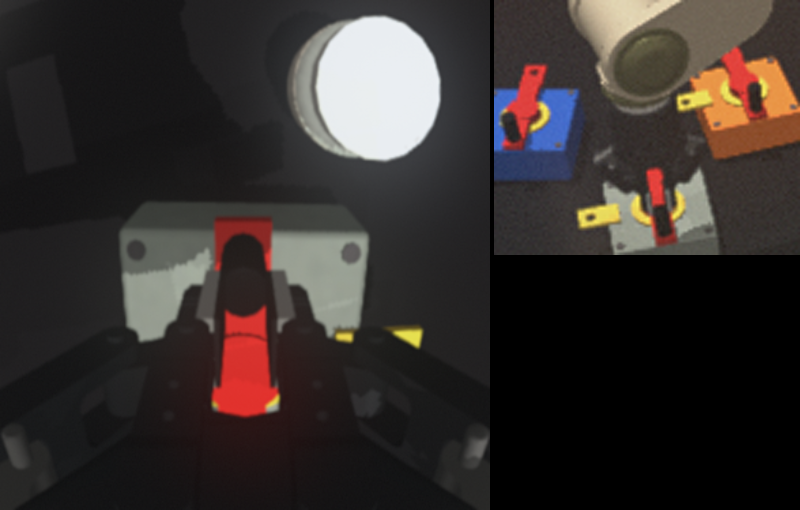

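```bash
cat >> h.py <<'E'
def wcloud(d,s=None):
    """wrist depth -> points (tool frame if s None, else world)"""
    c=cams.calibration('wrist'); f=200/np.tan(np.radians(c['vertical_fov'])/2)
    v,u=np.mgrid[0:400,0:640]; x,y=u-c['cx'],v-c['cy']; r=np.hypot(x,y)+1e-9; th=r/f
    k=np.tan(th)*d/r; P=np.stack([k*x,-k*y,-d],-1); T=c['tool_from_camera']; P=P@T[:3,:3].T+T[:3,3]
    return P if s is None else P@np.array(s['tool_rot']).T+s['position']
E
python3 - <<'E'
from h import *
im,d=shot('wrist'); P=wcloud(d)*1000
# crop px -> image: u=140+x*360/490, v=60+y*340/510
for y in range(215,420,12):
    v=int(60+y*2/3)
    print(v,[(u,)+tuple(P[v,u].astype(int))+tuple(im[v,u]) for u in (302,312,320,328,340,350)])
E
```

```text
203 [(302, np.int64(6), np.int64(-12), np.int64(54), np.uint8(64), np.uint8(56), np.uint8(52)), (312, np.int64(6), np.int64(-4), np.int64(53), np.uint8(63), np.uint8(54), np.uint8(51)), (320, np.int64(6), np.int64(1), np.int64(54), np.uint8(65), np.uint8(56), np.uint8(52)), (328, np.int64(5), np.int64(7), np.int64(57), np.uint8(66), np.uint8(58), np.uint8(53)), (340, np.int64(5), np.int64(16), np.int64(55), np.uint8(63), np.uint8(62), np.uint8(58)), (350, np.int64(4), np.int64(24), np.int64(59), np.uint8(64), np.uint8(66), np.uint8(61))]
211 [(302, np.int64(12), np.int64(-9), np.int64(12), np.uint8(138), np.uint8(38), np.uint8(35)), (312, np.int64(12), np.int64(-3), np.int64(13), np.uint8(138), np.uint8(38), np.uint8(35)), (320, np.int64(12), np.int64(1), np.int64(12), np.uint8(139), np.uint8(39), np.uint8(35)), (328, np.int64(12), np.int64(6), np.int64(13), np.uint8(139), np.uint8(39), np.uint8(36)), (340, np.int64(5), np.int64(15), np.int64(36), np.uint8(89), np.uint8(60), np.uint8(56)), (350, np.int64(5), np.int64(22), np.int64(37), np.uint8(62), np.uint8(64), np.uint8(60))]
219 [
[... 8185 characters left out ...]
4(28), np.uint8(170), np.uint8(172), np.uint8(148)), (350, np.int64(12), np.int64(9), np.int64(-101), np.uint8(44), np.uint8(27), np.uint8(27))]
339 [(302, np.int64(10), np.int64(-3), np.int64(-102), np.uint8(41), np.uint8(22), np.uint8(22)), (312, np.int64(9), np.int64(0), np.int64(-101), np.uint8(40), np.uint8(22), np.uint8(21)), (320, np.int64(10), np.int64(1), np.int64(-102), np.uint8(42), np.uint8(20), np.uint8(20)), (328, np.int64(10), np.int64(3), np.int64(-102), np.uint8(41), np.uint8(23), np.uint8(22)), (340, np.int64(10), np.int64(6), np.int64(-103), np.uint8(41), np.uint8(21), np.uint8(21)), (350, np.int64(9), np.int64(9), np.int64(-102), np.uint8(39), np.uint8(20), np.uint8(20))]
```

The knob is centred between the pads: its top is 26 mm above the TCP and its outer face is at x=+10. The next move swings it.

Emit:
{"name": "move_arm", "arguments": {"jaw": [1.5,1.5,1.5,1.5,1.5,1.5,1.5,1.5,1.5,1.5,1.5,1.5], "dp": [[-0.01,-0.366,0],[-0.01,-0.366,0],[-0.01,-0.366,0],[-0.01,-0.366,0],[-0.01,-0.366,0],[-0.01,-0.366,0],[-0.01,-0.366,0],[-0.01,-0.366,0],[-0.01,-0.366,0],[-0.01,-0.366,0],[-0.01,-0.366,0],[-0.01,-0.366,0]], "turn": [[0,0,-0.0611],[0,0,-0.0611],[0,0,-0.0611],[0,0,-0.0611],[0,0,-0.0611],[0,0,-0.0611],[0,0,-0.0611],[0,0,-0.0611],[0,0,-0.0611],[0,0,-0.0611],[0,0,-0.0611],[0,0,-0.0611]]}}

```text
time_s: 7.83
position: [0.4627, -0.278, 0.0877]
tool_rot: [[0.22, 0.975, 0.005], [0.975, -0.22, -0.003], [-0.002, 0.006, -1.0]]
ft_force: [3.5, 3.1, 8.8]
grip_width: 0.015
gripper_force: 4.7
```

Emit:
{"name": "move_arm", "arguments": {"jaw": [1.5,1.5,1.5,1.5,1.5,1.5,1.5,1.5,1.5,1.5,1.5,1.5], "dp": [[-0.01,-0.366,0],[-0.01,-0.366,0],[-0.01,-0.366,0],[-0.01,-0.366,0],[-0.01,-0.366,0],[-0.01,-0.366,0],[-0.01,-0.366,0],[-0.01,-0.366,0],[-0.01,-0.366,0],[-0.01,-0.366,0],[-0.01,-0.366,0],[-0.01,-0.366,0]], "turn": [[0,0,-0.0611],[0,0,-0.0611],[0,0,-0.0611],[0,0,-0.0611],[0,0,-0.0611],[0,0,-0.0611],[0,0,-0.0611],[0,0,-0.0611],[0,0,-0.0611],[0,0,-0.0611],[0,0,-0.0611],[0,0,-0.0611]]}}

```text
time_s: 8.83
position: [0.4196, -0.2839, 0.0876]
tool_rot: [[-0.489, 0.872, 0.004], [0.872, 0.489, -0.003], [-0.004, 0.002, -1.0]]
ft_force: [1.4, 3.3, 11.1]
grip_width: 0.0149
gripper_force: 6.0
```

Run:
```python
from h import *
s=observe(); print(s['position'],s['tool_rot'][:,0],s['ft_force'])
for n in ('top',):
    im,d=shot(n)
    cv2.imwrite('pics/t2.png',cv2.resize(im[180:260,330:430],None,fx=7,fy=7,interpolation=cv2.INTER_CUBIC)[:,:,::-1])
```

```text
[ 0.4196 -0.2839  0.0876] [-0.4892  0.8722 -0.0041] [ 1.3916  3.2905 11.0646]
```

View pics/t2.png

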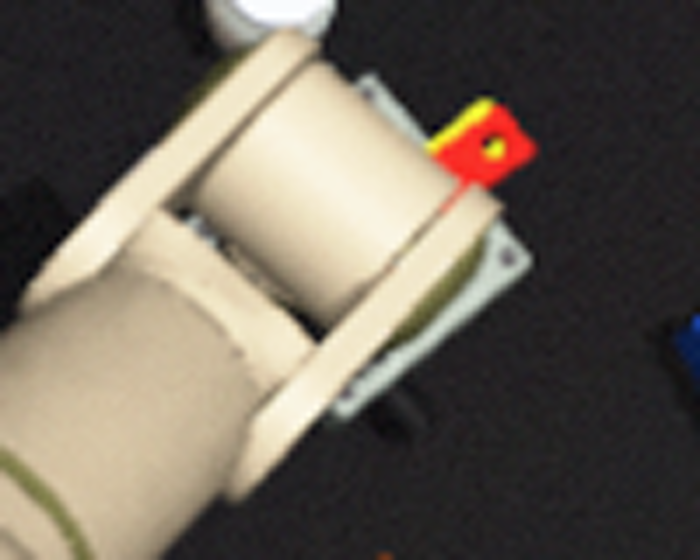

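Emit:
{"name": "move_arm", "arguments": {"jaw": [1.5,1.5,1.5,2.5,3.5,4.5,4.5,4.5,4.5,4.5,4.5,4.5], "dp": [[-0.01,-0.272,0],[-0.01,-0.272,0],[0,0,0],[0,0,0],[0,0,0],[0,0,0],[0,0,-2],[0,0,-3],[0,0,-4],[-2,0,-4],[-3,0,-3],[-3,0,-1]], "turn": [[0,0,-0.0454],[0,0,-0.0454],[0,0,0],[0,0,0],[0,0,0],[0,0,0],[0,0,0],[0,0,0],[0,0,0],[0,0,0],[0,0,0],[0,0,0]]}}

```text
time_s: 9.88
position: [0.4591, -0.3521, 0.2579]
tool_rot: [[-0.564, 0.826, 0.006], [0.826, 0.564, -0.007], [-0.009, 0.001, -1.0]]
ft_force: [0.4, -0.7, 0.5]
grip_width: 0.0449
gripper_force: 0.0
```

Emit:
{"name": "move_arm", "arguments": {"jaw": [4.5,4.5,4.5], "dp": [[0,0,0],[0,0,0],[0,0,0]], "turn": [[0,0,0],[0,0,0],[0,0,0]]}}

```text
time_s: 10.13
position: [0.4575, -0.3503, 0.2511]
tool_rot: [[-0.564, 0.826, -0.001], [0.826, 0.564, 0.002], [0.002, -0.0, -1.0]]
ft_force: [-0.5, -0.1, 0.2]
grip_width: 0.0449
gripper_force: 0.0
```

Run:
```python
from h import *
s=observe(); print(s['position'],s['tool_rot'][:,0],s['ft_force'])
im,d=shot('wrist'); 
for q,z in [('handle_grip',.114),('handle_pivot',.078),('handle_hole',.078),('hasp_hole',.073)]:
    for r in cams.mark_of('wrist',q)[:2]:
        u,v=np.array(r['location'])*[640,400]; print(q,round(r['p'],2),round(u,1),round(v,1),wray(u,v,z,s))
cv2.imwrite('pics/w3.png',cv2.resize(im[100:300,220:420],None,fx=3,fy=3,interpolation=cv2.INTER_CUBIC)[:,:,::-1])
```

```text
[ 0.4575 -0.3503  0.2511] [-0.5636  0.826   0.0021] [-0.5021 -0.1363  0.2417]
handle_grip 0.97 318.6 112.1 [ 0.4139 -0.289   0.114 ]
handle_grip 0.61 187.3 27.2 [ 0.2441 -0.2849  0.114 ]
handle_pivot 0.95 155.8 49.4 [ 0.2006 -0.3253  0.078 ]
handle_pivot 0.72 166.5 279.4 [ 0.3587 -0.5818  0.078 ]
handle_hole 0.95 322.9 233.5 [ 0.4961 -0.401   0.078 ]
handle_hole 0.77 116.4 263.8 [ 0.2786 -0.6153  0.078 ]
hasp_hole 0.83 169.5 319.1 [ 0.3876 -0.6509  0.073 ]
hasp_hole 0.77 168.1 116.2 [ 0.2611 -0.3869  0.073 ]
```

View pics/w3.png

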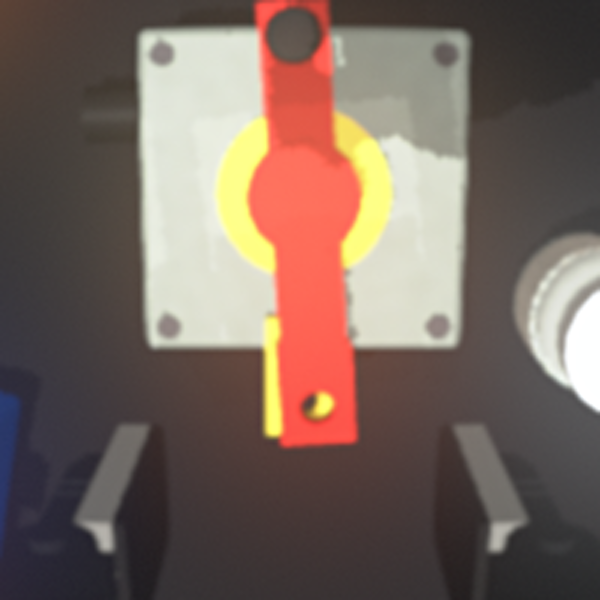

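The tongue hole in the crop (318,404) sits right of the hasp axis (about 302), so I overshot by roughly 6.5 mm, or 4.4°. I'll re-grip and turn it back.

Emit:
{"name": "move_arm", "arguments": {"jaw": [4.5,4.5,4.5,4.5,4.5,4.5,4.5,4.5,4.5,4.5,4.5,4.5], "dp": [[2.6,0,0],[2.7,0,0],[2.7,0,0],[0,0,2.07],[0,0,2.07],[0,0,2.07],[0,0,2.07],[0,0,2.07],[0,0,2.07],[0,0,2.07],[0,0,2.07],[0,0,0]], "turn": [[0,0,0],[0,0,0],[0,0,0],[0,0,0],[0,0,0],[0,0,0],[0,0,0],[0,0,0],[0,0,0],[0,0,0],[0,0,0],[0,0,0]]}}

```text
time_s: 11.38
position: [0.4113, -0.2831, 0.0833]
tool_rot: [[-0.564, 0.826, -0.004], [0.826, 0.564, 0.005], [0.006, -0.001, -1.0]]
ft_force: [-0.1, 0.4, -0.7]
grip_width: 0.0448
gripper_force: 0.0
```

Emit:
{"name": "move_arm", "arguments": {"jaw": [3,2,1.5,1.5,1.5,1.5,1.5,1.5,1.5,2.5,4.5,4.5], "dp": [[0,0,0],[0,0,0],[0,0,0],[0,0,0],[0,0,0],[0,0.23,0],[0,0.23,0],[0,0,0],[0,0,0],[0,0,0],[0,0,0],[0,0,0]], "turn": [[0,0,0],[0,0,0],[0,0,0],[0,0,0],[0,0,0],[0,0,0.038],[0,0,0.038],[0,0,0],[0,0,0],[0,0,0],[0,0,0],[0,0,0]]}}

```text
time_s: 12.38
position: [0.4167, -0.2822, 0.0865]
tool_rot: [[-0.499, 0.866, 0.0], [0.866, 0.499, -0.0], [-0.0, -0.0, -1.0]]
ft_force: [-0.5, -0.4, -0.7]
grip_width: 0.0445
gripper_force: 0.0
```

Emit:
{"name": "move_arm", "arguments": {"jaw": [4.5,4.5,4.5,4.5,4.5,4.5,4.5,4.5,4.5], "dp": [[0,0,-2],[0,0,-3],[0,0,-4],[-2,0,-4],[-3,0,-3],[-3,0,-1],[0,0,0],[0,0,0],[0,0,0]], "turn": [[0,0,0],[0,0,0],[0,0,0],[0,0,0],[0,0,0],[0,0,0],[0,0,0],[0,0,0],[0,0,0]]}}

```text
time_s: 13.13
position: [0.4552, -0.3493, 0.2521]
tool_rot: [[-0.499, 0.866, -0.001], [0.866, 0.499, 0.002], [0.002, -0.0, -1.0]]
ft_force: [0.3, -0.2, -0.4]
grip_width: 0.0449
gripper_force: 0.0
```

Run:
```python
from h import *
s=observe(); print(s['position'],s['tool_rot'][:,0],s['ft_force'])
im,d=shot('wrist'); 
cv2.imwrite('pics/w4.png',cv2.resize(im[100:300,220:420],None,fx=3,fy=3,interpolation=cv2.INTER_CUBIC)[:,:,::-1])
```

```text
[ 0.4552 -0.3493  0.2521] [-0.4993  0.8664  0.0024] [ 0.3444 -0.2267 -0.3986]
```

View pics/w4.png

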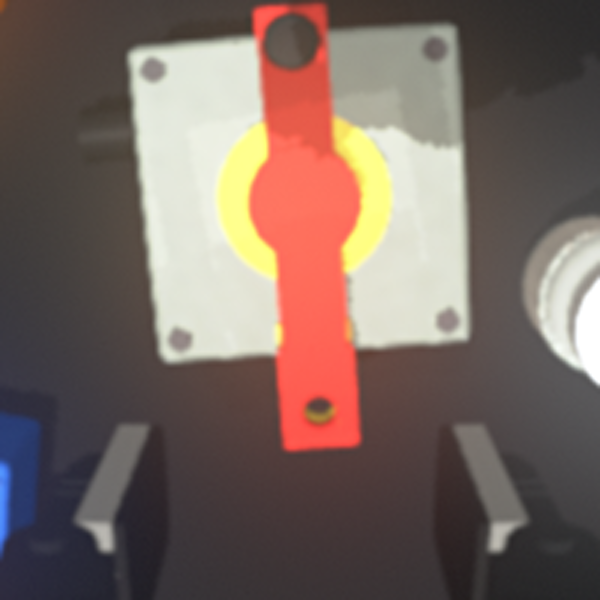

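The holes are aligned: the tongue runs parallel to the box edges (3.8° against 4.3°) and covers the hasp. Next is the mould.

```bash
python3 -c "
from h import *
plan(np.array([.585,.01,.28]),down(4.7),24)"
```

```text
[[1.03, 1.22, -0.11], [1.12, 1.13, -0.11], [1.21, 1.03, -0.11], [1.3, 0.92, -0.11], [1.37, 0.81, -0.11], [1.43, 0.69, -0.11], [1.48, 0.57, -0.11], [1.53, 0.44, -0.11], [1.56, 0.32, -0.11], [1.58, 0.18, -0.12], [1.59, 0.05, -0.11], [1.59, -0.08, -0.12], [1.58, -0.22, -0.11], [1.55, -0.35, -0.12], [1.52, -0.47, -0.11], [1.47, -0.6, -0.12], [1.42, -0.72, -0.12], [1.35, -0.84, -0.11], [1.28, -0.95, -0.12], [1.19, -1.05, -0.11], [1.1, -1.15, -0.12], [1.0, -1.23, -0.11], [0.9, -1.32, -0.12], [0.79, -1.38, -0.11]]
turn [-0.0001 -0.      0.0838] err [-0.0463  0.0232  0.0361] mm
```

Emit:
{"name": "move_arm", "arguments": {"jaw": [7.2,7.2,7.2,7.2,7.2,7.2,7.2,7.2,7.2,7.2,7.2,7.2], "dp": [[1.03,1.22,-0.11],[1.12,1.13,-0.11],[1.21,1.03,-0.11],[1.3,0.92,-0.11],[1.37,0.81,-0.11],[1.43,0.69,-0.11],[1.48,0.57,-0.11],[1.53,0.44,-0.11],[1.56,0.32,-0.11],[1.58,0.18,-0.12],[1.59,0.05,-0.11],[1.59,-0.08,-0.12]], "turn": [[0,0,0.0838],[0,0,0.0838],[0,0,0.0838],[0,0,0.0838],[0,0,0.0838],[0,0,0.0838],[0,0,0.0838],[0,0,0.0838],[0,0,0.0838],[0,0,0.0838],[0,0,0.0838],[0,0,0.0838]]}}

```text
time_s: 14.18
position: [0.52, -0.1688, 0.2662]
tool_rot: [[0.467, 0.884, -0.001], [0.884, -0.467, 0.001], [0.0, -0.001, -1.0]]
ft_force: [0.5, -0.3, -0.7]
grip_width: 0.0718
gripper_force: 0.0
```

Emit:
{"name": "move_arm", "arguments": {"jaw": [7.2,7.2,7.2,7.2,7.2,7.2,7.2,7.2,7.2,7.2,7.2,7.2], "dp": [[1.58,-0.22,-0.11],[1.55,-0.35,-0.12],[1.52,-0.47,-0.11],[1.47,-0.6,-0.12],[1.42,-0.72,-0.12],[1.35,-0.84,-0.11],[1.28,-0.95,-0.12],[1.19,-1.05,-0.11],[1.1,-1.15,-0.12],[1.0,-1.23,-0.11],[0.9,-1.32,-0.12],[0.79,-1.38,-0.11]], "turn": [[0,0,0.0838],[0,0,0.0838],[0,0,0.0838],[0,0,0.0838],[0,0,0.0838],[0,0,0.0838],[0,0,0.0838],[0,0,0.0838],[0,0,0.0838],[0,0,0.0838],[0,0,0.0838],[0,0,0.0838]]}}

```text
time_s: 15.18
position: [0.5849, 0.0104, 0.28]
tool_rot: [[0.997, 0.079, -0.001], [0.079, -0.997, 0.0], [-0.001, -0.0, -1.0]]
ft_force: [-0.5, -0.2, -0.5]
grip_width: 0.0723
gripper_force: 0.0
```

Emit:
{"name": "move_arm", "arguments": {"jaw": [7.2,7.2,7.2], "dp": [[0,0,0],[0,0,0],[0,0,0]], "turn": [[0,0,0],[0,0,0],[0,0,0]]}}

```text
time_s: 15.43
position: [0.585, 0.0088, 0.28]
tool_rot: [[0.996, 0.084, -0.001], [0.084, -0.996, -0.0], [-0.001, 0.0, -1.0]]
ft_force: [-1.0, -1.2, 0.2]
grip_width: 0.0721
gripper_force: 0.0
```

```bash
cat >> h.py <<'E'
def whites(im,d,s,z,tol=.012,lo=150):
    """white rectangles at height z in the wrist picture: centre x,y, long-axis yaw deg, size mm"""
    P=wcloud(d,s); m=((im.min(2)>lo)&(np.abs(P[...,2]-z)<tol)).astype(np.uint8)
    m=cv2.morphologyEx(m,cv2.MORPH_CLOSE,np.ones((9,9)))
    for c in cv2.findContours(m,cv2.RETR_EXTERNAL,cv2.CHAIN_APPROX_NONE)[0]:
        if cv2.contourArea(c)<1500: continue
        w=np.array([wray(u,v,z,s)[:2]*1000 for u,v in c[:,0]],np.float32)
        (x,y),(a,b),t=cv2.minAreaRect(w)
        if a<b: a,b,t=b,a,t+90
        print('rect',round(x,1),round(y,1),'yaw',round((t+90)%180-90,1),'size',round(a,1),round(b,1))
E
python3 - <<'E'
from h import *
s=observe(); print(s['position'],s['tool_rot'][:,0],s['q'])
im,d=shot('wrist','w5'); P=wcloud(d,s)
for q in ['plaque1','mould']:
    for r in cams.mark_of('wrist',q):
        u,v=np.array(r['location'])*[640,400]; print(q,round(r['p'],2),round(u),round(v),P[int(v),int(u)],im[int(v),int(u)])
whites(im,d,s,.032)
E
```

```text
[0.585  0.0088 0.28  ] [ 0.9964  0.0843 -0.0009] [-10.7165  23.3231  59.6462  -0.015   97.0782  74.4484]
plaque1 0.97 352 145 [ 0.6241 -0.0308  0.0335] [233 237 241]
plaque1 0.75 284 231 [0.4944 0.0533 0.0344] [232 236 230]
plaque1 0.74 284 148 [0.6139 0.0601 0.034 ] [221 217 204]
mould 0.79 317 182 [0.5682 0.0118 0.0277] [124 144 162]
rect 496.4 53.4 yaw 5.4 size 99.0 56.9
rect 506.0 -42.5 yaw 5.6 size 101.1 55.2
rect 611.9 63.0 yaw 5.3 size 100.0 55.8
rect 620.4 -32.0 yaw 6.0 size 100.0 56.8
```

View pics/w5.png

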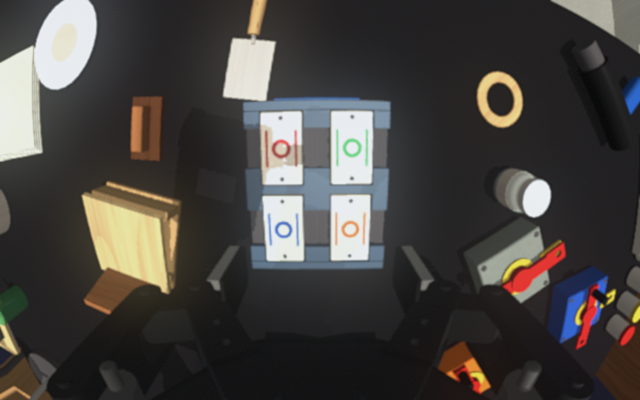

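Four plaques are seen cleanly, with sizes matching and yaw about 5.5°. Next I measure the rack from above.

Emit:
{"name": "move_arm", "arguments": {"jaw": [7.2,7.2,7.2,7.2,7.2,7.2,7.2,7.2,7.2,7.2,7.2,7.2], "dp": [[-0.99,-3.44,-0.56],[-0.99,-3.44,-0.56],[-0.99,-3.44,-0.56],[-0.99,-3.44,-0.56],[-0.99,-3.44,-0.56],[-0.99,-3.44,-0.56],[-0.99,-3.44,-0.56],[-0.99,-3.44,-0.56],[-0.99,-3.44,-0.56],[0,0,0],[0,0,0],[0,0,0]], "turn": [[0,0,0],[0,0,0],[0,0,0],[0,0,0],[0,0,0],[0,0,0],[0,0,0],[0,0,0],[0,0,0],[0,0,0],[0,0,0],[0,0,0]]}}

```text
time_s: 16.58
position: [0.4715, 0.3096, 0.3304]
tool_rot: [[0.997, 0.082, -0.0], [0.082, -0.997, -0.001], [-0.0, 0.0, -1.0]]
ft_force: [0.4, -0.7, -0.3]
grip_width: 0.0718
gripper_force: 0.0
```

Run:
```python
from h import *
s=observe(); print(s['position'],s['tool_rot'][:,0])
im,d=shot('wrist','w6'); P=wcloud(d,s); np.savez('rack.npz',P=P,im=im)
for q in ['rack_deck','press_board']:
    for r in cams.mark_of('wrist',q)[:2]:
        u,v=np.array(r['location'])*[640,400]; print(q,round(r['p'],2),round(u),round(v),P[int(v),int(u)],im[int(v),int(u)])
    for r in cams.outline_of('wrist',q)[:1]: np.save(q+'.npy',r['mask']); print(r['p'],r['mask'].sum())
m=np.load('rack_deck.npy'); Q=P[cv2.erode(m.astype(np.uint8),np.ones((7,7)))>0]; Q=Q[Q[:,2]>.03]
A=np.c_[Q[:,:2],np.ones(len(Q))]; w=np.ones(len(Q),bool)
for i in range(6):
    c=np.linalg.lstsq(A[w],Q[w,2],rcond=None)[0]; e=Q[:,2]-A@c; w=abs(e)<.004
print('plane',c,'n',w.sum(),len(Q),'tilt',np.arctan(np.hypot(*c[:2])),'yaw',np.degrees(np.arctan2(c[1],c[0])))
```

```text
[0.4715 0.3096 0.3304] [ 0.9966  0.0823 -0.0004]
rack_deck 0.91 307 220 [0.3852 0.3219 0.0331] [233 219 152]
0.82 12691
press_board 0.86 343 64 [0.6279 0.289  0.0383] [208 134  83]
0.78 2110
plane [ 0.1522 -0.0171 -0.0005] n 3586 11025 tilt 0.15199333615317664 yaw -6.397468431238295
```

View pics/w6.png

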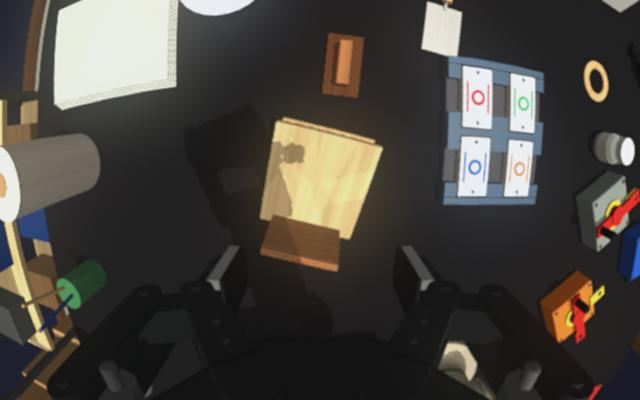

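```bash
cat > rack.py <<'E'
from h import *
f=np.load('rack.npz'); P,im=f['P'],f['im'].astype(int)
win=np.zeros((400,640),bool); win[105:285,245:395]=True
yel=win&(im[...,0]>150)&(im[...,1]>130)&(im[...,2]>80)&(im[...,0]-im[...,2]>35)&(im[...,0]-im[...,1]<50)
yel=cv2.morphologyEx(yel.astype(np.uint8),cv2.MORPH_CLOSE,np.ones((15,15)))
def fit(Q,t=.003):
    w=np.ones(len(Q),bool)
    for i in range(12):
        c=Q[w].mean(0); n=np.linalg.svd(Q[w]-c,full_matrices=False)[2][2]; e=(Q-c)@n; w=abs(e)<max(t,.02*.6**i)
    return c,n*np.sign(n[2]+1e-9),w.sum()
inn=cv2.erode(yel,np.ones((9,9)))>0; Q=P[inn]; Q=Q[Q[:,2]>.02]
c,n,k=fit(Q); print('deck',c,n,k,len(Q),'tilt',np.arccos(n[2]),'yaw up',np.degrees(np.arctan2(-n[1],-n[0])))
# contour onto plane
cn=max(cv2.findContours((yel>0).astype(np.uint8),cv2.RETR_EXTERNAL,cv2.CHAIN_APPROX_NONE)[0],key=cv2.contourArea)
x=np.array([-n[0]*n[2],-n[1]*n[2],1-n[2]**2]); x/=np.linalg.norm(x); y=np.cross(n,x)
# intersect pixel rays with plane: use depth points direction from camera
cam=np.array([0,0,0.])
import json
s=observe(); T=cams.calibration('wrist')['tool_from_camera']; o=s['position']+s['tool_rot']@T[:3,3]
W=[]
for u,v in cn[:,0]:
    a=wray(u,v,0,s)-o; W.append(o+a*((c-o)@n)/(a@n))
W=np.array(W); uv=np.c_[(W-c)@x,(W-c)@y]*1000
r=cv2.minAreaRect(uv.astype(np.float32)); print('rect on deck axes',r)
ap=cv2.approxPolyDP(cn,4,True)[:,0]; print('poly px',ap.tolist()); 
for p in ap: print((uv[[i for i in range(len(cn)) if (cn[i,0]==p).all()][0]]).round(1))
br=win&(im[...,0]>60)&(im[...,0]-im[...,2]>35)&(im[...,0]<165)&(im[...,0]-im[...,1]>30); br[:205]=False
B=P[br]; B=B[(B[:,2]>.03)&(B[:,2]<.14)]
print('brown',br.sum(),len(B)); c2,n2,k2=fit(B,.004); print('backstop face',c2,n2,k2)
Bl=np.c_[(B-c)@x,(B-c)@y,(B-c)@n]*1000; print('in deck axes pct', np.percentile(Bl,[2,25,50,75,98],axis=0))
E
python3 rack.py
```

```text
deck [0.4604 0.3105 0.0593] [-0.2908  0.0475  0.9556] 8067 8124 tilt 0.29906289431156596 yaw up -9.285014491191609
rect on deck axes ((-11.365882873535156, -0.6853256225585938), (150.51083374023438, 173.3647918701172), 89.9073715209961)
poly px [[277, 121], [261, 217], [285, 216], [338, 229], [340, 237], [349, 238], [382, 148], [372, 139], [288, 118]]
[67.2 72.5]
[-95.5  71.8]
[-82.4  34.1]
[-83.4 -52.8]
[-98.1 -60.2]
[-96.1 -74.9]
[ 66.3 -75.5]
[ 75.  -58.2]
[74.9 58.6]
brown 2005 1969
backstop face [0.3656 0.3133 0.0796] [ 0.9428 -0.1457  0.3   ] 1796
in deck axes pct [[-93.8999 -51.9578   5.5653]
 [-84.4791 -32.2988  26.8915]
 [-83.8772 -11.3103  51.8254]
 [-83.3841   8.1862  76.6153]
 [-82.4409  48.4867  84.529 ]]
```

```bash
cat >> h.py <<'E'
_t,_y=.30,np.radians(-9.1)
DX=np.array([np.cos(_t)*np.cos(_y),np.cos(_t)*np.sin(_y),np.sin(_t)]); DN=np.array([-np.sin(_t)*np.cos(_y),-np.sin(_t)*np.sin(_y),np.cos(_t)]); DY=np.cross(DN,DX)
DO=np.array([.4604,.3105,.0593])-.0835*DX-.0014*DY
RD=np.c_[DX,-DY,-DN]
def deck(x,y,z): return DO+x*DX+y*DY+z*DN
def legs(*L):
    """chain of (pos,rot,n) planned from the measured pose"""
    p=r=None
    for pos,rot,n in L: plan(np.array(pos),rot,n,p,r); p,r=pos,rot
E
python3 -c "
from h import *
print(DO)
legs(([.4964,.0534,.12],down(5.5),10),([.4964,.0534,.017],down(5.5),5))"
```

```text
[0.3814 0.3217 0.0346]
[[0.04, 2.57, 2.11], [0.03, 2.57, 2.11], [0.03, 2.57, 2.1], [0.03, 2.57, 2.11], [0.02, 2.57, 2.1], [0.02, 2.57, 2.11], [0.02, 2.57, 2.1], [0.01, 2.57, 2.11], [0.01, 2.57, 2.1], [0.0, 2.58, 2.11]]
turn [ 0.      0.     -0.0015] err [0.0256 0.0379 0.0191] mm
row [0.   0.   2.06] x 5
turn [0. 0. 0.] err [0. 0. 0.] mm
```

Emit:
{"name": "move_arm", "arguments": {"jaw": [7.2,7.2,7.2,7.2,7.2,7.2,7.2,7.2,7.2,7.2,7.2,7.2], "dp": [[0.02,2.57,2.11],[0.02,2.57,2.1],[0.02,2.57,2.11],[0.02,2.57,2.1],[0.02,2.57,2.11],[0.02,2.57,2.1],[0.02,2.57,2.11],[0.02,2.57,2.1],[0.02,2.57,2.11],[0.02,2.58,2.1],[0,0,0],[0,0,0]], "turn": [[0,0,-0.0015],[0,0,-0.0015],[0,0,-0.0015],[0,0,-0.0015],[0,0,-0.0015],[0,0,-0.0015],[0,0,-0.0015],[0,0,-0.0015],[0,0,-0.0015],[0,0,-0.0015],[0,0,0],[0,0,0]]}}

```text
time_s: 17.83
position: [0.496, 0.0531, 0.1196]
tool_rot: [[0.996, 0.094, -0.002], [0.094, -0.996, 0.0], [-0.002, -0.001, -1.0]]
ft_force: [-0.2, 0.7, 0.6]
grip_width: 0.072
gripper_force: 0.0
```

Emit:
{"name": "move_arm", "arguments": {"jaw": [7.2,7.2,7.2,7.2,7.2,7.2,7.2,7.2], "dp": [[0,0,2.06],[0,0,2.06],[0,0,2.06],[0,0,1.5],[0,0,1.3],[0,0,1.3],[0,0,0],[0,0,0]], "turn": [[0,0,0],[0,0,0],[0,0,0],[0,0,0],[0,0,0],[0,0,0],[0,0,0],[0,0,0]]}}

```text
time_s: 18.5
position: [0.4966, 0.055, 0.0181]
tool_rot: [[0.995, 0.098, 0.001], [0.098, -0.995, 0.0], [0.001, 0.0, -1.0]]
ft_force: [0.6, 0.4, 0.3]
grip_width: 0.0719
gripper_force: 0.0
```

Emit:
{"name": "move_arm", "arguments": {"jaw": [6.4,5.6,5,5,5,5,5,5], "dp": [[0,0,0],[0,0,0],[0,0,0],[0,0,0],[0,0,0],[0,0,0],[0,0,0],[0,0,0]], "turn": [[0,0,0],[0,0,0],[0,0,0],[0,0,0],[0,0,0],[0,0,0],[0,0,0],[0,0,0]], "force": 40}}

```text
time_s: 19.17
position: [0.4963, 0.0543, 0.0174]
tool_rot: [[0.995, 0.097, 0.0], [0.097, -0.995, -0.0], [0.0, 0.0, -1.0]]
ft_force: [0.2, 0.0, -0.2]
grip_width: 0.0503
gripper_force: 0.0
```

Emit:
{"name": "move_arm", "arguments": {"jaw": [4.7,4.4,4.2,4.2,4.2], "dp": [[0,0,0],[0,0,0],[0,0,0],[0,0,0],[0,0,0]], "turn": [[0,0,0],[0,0,0],[0,0,0],[0,0,0],[0,0,0]]}}

```text
time_s: 19.58
position: [0.4962, 0.0544, 0.0174]
tool_rot: [[0.995, 0.097, -0.0], [0.097, -0.995, 0.0], [-0.0, -0.0, -1.0]]
ft_force: [0.6, 0.1, -0.1]
grip_width: 0.0418
gripper_force: 0.0
```

Run:
```python
from h import *
s=observe(); print(s['position'],s['tool_rot'][:,0])
im,d=shot('wrist','w6'); P=wcloud(d)*1000
cv2.imwrite('pics/w7.png',cv2.resize(im[130:330,210:430],None,fx=2.5,fy=2.5,interpolation=cv2.INTER_CUBIC)[:,:,::-1])
# finger surfaces: nearest points by z (tool) at tip region
for v in range(215,300,12): print(v,[tuple(P[v,u].astype(int).tolist()) for u in (265,275,285,355,365,375)])
```

```text
[0.4962 0.0544 0.0174] [ 0.9953  0.0972 -0.    ]
215 [(14, -30, 0), (19, -22, -15), (19, -17, -15), (19, 19, -16), (19, 24, -15), (14, 33, 0)]
227 [(6, -31, 1), (12, -22, -15), (12, -17, -14), (12, 19, -16), (12, 25, -15), (7, 33, 0)]
239 [(0, -31, 0), (5, -23, -15), (5, -17, -15), (5, 19, -15), (5, 25, -14), (0, 33, 0)]
251 [(11, -23, -45), (8, -19, -38), (-1, -18, -15), (-1, 20, -16), (8, 21, -38), (11, 25, -45)]
263 [(11, -21, -56), (2, -20, -39), (-8, -18, -15), (-8, 20, -15), (3, 22, -39), (11, 23, -56)]
275 [(11, -19, -66), (-2, -20, -41), (-16, -18, -15), (-16, 20, -15), (-2, 22, -40), (10, 22, -64)]
287 [(5, -20, -66), (-6, -19, -45), (-24, -18, -15), (-24, 21, -15), (-6, 22, -44), (5, 22, -65)]
299 [(0, -20, -66), (-32, -25, -16), (-32, -19, -15), (-32, 21, -15), (-33, 27, -14), (0, 23, -65)]
```

View pics/w7.png

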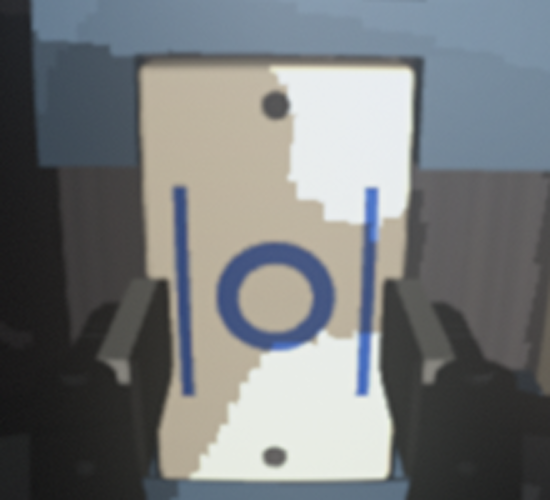

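The plaque top is at tool z=-15, yet the fingers closed freely above it. So the real fingertips end well behind the nominal TCP. I'll measure that from depth.

Emit:
{"name": "move_arm", "arguments": {"jaw": [5.6,5.6,5.6,5.6], "dp": [[0,0,0],[0,0,0],[0,0,0],[0,0,0]], "turn": [[0,0,0],[0,0,0],[0,0,0],[0,0,0]]}}

```text
time_s: 19.97
position: [0.4963, 0.0544, 0.0174]
tool_rot: [[0.995, 0.097, -0.0], [0.097, -0.995, -0.0], [-0.0, 0.0, -1.0]]
ft_force: [-1.1, 0.7, 0.0]
grip_width: 0.0561
gripper_force: 0.0
```

Run:
```python
from h import *
im,d=cams.get_image('wrist'); P=wcloud(d)*1000
for u in (250,255,260,265,375,380,385,390):
    print(u,[(v,)+tuple(P[v,u].astype(int).tolist()) for v in range(228,252,3)])
```

```text
250 [(228, 5, -40, 1), (231, 3, -40, 1), (234, 1, -40, 1), (237, 0, -40, 0), (240, -2, -41, 2), (243, 11, -32, -35), (246, 12, -31, -40), (249, 11, -30, -42)]
255 [(228, 6, -37, 0), (231, 4, -37, 0), (234, 2, -37, 0), (237, 0, -37, 0), (240, -1, -37, 0), (243, 11, -30, -34), (246, 11, -28, -39), (249, 11, -28, -41)]
260 [(228, 5, -34, 0), (231, 3, -34, 1), (234, 1, -34, 1), (237, 0, -34, 0), (240, -1, -34, 0), (243, 11, -27, -35), (246, 10, -27, -37), (249, 10, -26, -39)]
265 [(228, 5, -31, 0), (231, 3, -31, 1), (234, 2, -31, 0), (237, 0, -31, 1), (240, -1, -31, 0), (243, -3, -31, 0), (246, -5, -32, 1), (249, -7, -32, 0)]
375 [(228, 6, 33, 1), (231, 4, 33, 1), (234, 2, 33, 0), (237, 0, 33, 0), (240, -1, 34, 1), (243, -3, 34, 1), (246, -5, 34, 1), (249, -7, 34, 0)]
380 [(228, 5, 36, 1), (231, 3, 36, 1), (234, 2, 36, 0), (237, 0, 37, 1), (240, -1, 37, 0), (243, 11, 29, -35), (246, 11, 28, -38), (249, 10, 28, -39)]
385 [(228, 5, 40, 2), (231, 3, 39, 1), (234, 2, 39, 0), (237, 0, 40, 1), (240, -1, 40, 0), (243, 11, 31, -35), (246, 12, 30, -40), (249, 11, 30, -42)]
390 [(228, 5, 42, 0), (231, 3, 42, 1), (234, 2, 42, 0), (237, 0, 43, 0), (240, -1, 43, 0), (243, 11, 34, -35), (246, 11, 33, -40), (249, 11, 32, -42)]
```

Emit:
{"name": "move_arm", "arguments": {"jaw": [7.2,7.2,7.2,7.2,7.2,7.2], "dp": [[0,0,0],[0,0,0],[0,0,0],[0,0,1],[0,0,1],[0,0,0]], "turn": [[0,0,0],[0,0,0],[0,0,0],[0,0,0],[0,0,0],[0,0,0]]}}

```text
time_s: 20.52
position: [0.4954, 0.0544, -0.0039]
tool_rot: [[0.995, 0.097, -0.003], [0.097, -0.995, 0.0], [-0.003, -0.001, -1.0]]
ft_force: [-0.3, 1.1, 0.7]
grip_width: 0.072
gripper_force: 0.0
```

Emit:
{"name": "move_arm", "arguments": {"jaw": [7.2,7.2,7.2,7.2], "dp": [[0,0,0.4],[0,0,0.4],[0,0,0.3],[0,0,0]], "turn": [[0,0,0],[0,0,0],[0,0,0],[0,0,0]]}}

```text
time_s: 20.85
position: [0.4961, 0.0544, -0.014]
tool_rot: [[0.995, 0.097, -0.001], [0.097, -0.995, 0.0], [-0.001, -0.0, -1.0]]
ft_force: [-0.7, -0.1, 0.6]
grip_width: 0.0721
gripper_force: 0.0
```

Emit:
{"name": "move_arm", "arguments": {"jaw": [6.2,5.6,5,5,5,5,5,5], "dp": [[0,0,0],[0,0,0],[0,0,0],[0,0,0],[0,0,0],[0,0,0],[0,0,0],[0,0,0]], "turn": [[0,0,0],[0,0,0],[0,0,0],[0,0,0],[0,0,0],[0,0,0],[0,0,0],[0,0,0]], "force": 40}}

```text
time_s: 21.52
position: [0.4964, 0.0544, -0.0132]
tool_rot: [[0.995, 0.097, 0.001], [0.097, -0.995, -0.0], [0.001, 0.0, -1.0]]
ft_force: [-2.6, -0.3, 5.5]
grip_width: 0.0547
gripper_force: 41.5
```

Gripped: width 54.7 mm, force 41.5 N. Now lift and carry it to the rack.

```bash
python3 -c "
from h import *
s=observe();p=s['position']+[0,0,.135]
plan(deck(.058,0,.08),RD,14,p,s['tool_rot'])
legs((deck(.058,0,.08),RD,1),(deck(.058,0,-.027),RD,6),(deck(.048,0,-.0275),RD,4))
" | tee /tmp/o | grep -v 'xx'
```

```text
[[-0.41, -1.92, -0.05], [-0.45, -1.92, -0.06], [-0.48, -1.91, -0.08], [-0.51, -1.9, -0.09], [-0.54, -1.89, -0.11], [-0.58, -1.88, -0.12], [-0.61, -1.86, -0.14], [-0.64, -1.85, -0.16], [-0.67, -1.84, -0.18], [-0.7, -1.83, -0.2], [-0.72, -1.81, -0.22], [-0.75, -1.8, -0.24], [-0.78, -1.79, -0.26], [-0.81, -1.77, -0.28]]
turn [-0.0027  0.0213  0.0182] err [-0.0218 -0.007  -0.0481] mm
[[-5.76, -26.92, -14.14]]
turn [-0.0384  0.2977  0.2544] err [-0.027  -0.0082  0.0367] mm
row [-0.    0.    1.78] x 6
turn [0. 0. 0.] err [0. 0. 0.] mm
row [-0.25  0.    0.01] x 4
turn [0. 0. 0.] err [ 0. -0.  0.] mm
```

Emit:
{"name": "move_arm", "arguments": {"jaw": [5,5,5,5,5,5,5], "dp": [[0,0,-1],[0,0,-2.5],[0,0,-3],[0,0,-3],[0,0,-3],[0,0,-1],[0,0,0]], "turn": [[0,0,0],[0,0,0],[0,0,0],[0,0,0],[0,0,0],[0,0,0],[0,0,0]], "force": 60}}

```text
time_s: 22.1
position: [0.4974, 0.0543, 0.1238]
tool_rot: [[0.995, 0.097, 0.005], [0.097, -0.995, -0.001], [0.005, 0.001, -1.0]]
ft_force: [-0.5, 0.2, -1.2]
grip_width: 0.0547
gripper_force: 66.2
```

Emit:
{"name": "move_arm", "arguments": {"jaw": [5,5,5,5,5,5,5,5,5,5,5,5], "dp": [[-0.41,-1.92,-0.05],[-0.45,-1.92,-0.06],[-0.48,-1.91,-0.08],[-0.51,-1.9,-0.09],[-0.54,-1.89,-0.11],[-0.58,-1.88,-0.12],[-0.61,-1.86,-0.14],[-0.64,-1.85,-0.16],[-0.67,-1.84,-0.18],[-0.7,-1.83,-0.2],[-0.72,-1.81,-0.22],[-0.75,-1.8,-0.24]], "turn": [[-0.0027,0.0213,0.0182],[-0.0027,0.0213,0.0182],[-0.0027,0.0213,0.0182],[-0.0027,0.0213,0.0182],[-0.0027,0.0213,0.0182],[-0.0027,0.0213,0.0182],[-0.0027,0.0213,0.0182],[-0.0027,0.0213,0.0182],[-0.0027,0.0213,0.0182],[-0.0027,0.0213,0.0182],[-0.0027,0.0213,0.0182],[-0.0027,0.0213,0.0182]]}}

```text
time_s: 23.1
position: [0.4235, 0.2798, 0.1255]
tool_rot: [[0.96, -0.123, 0.251], [-0.118, -0.992, -0.036], [0.253, 0.005, -0.967]]
ft_force: [-0.1, 0.8, -0.6]
grip_width: 0.0544
gripper_force: 66.2
```

Emit:
{"name": "move_arm", "arguments": {"jaw": [5,5,5,5,5], "dp": [[-0.78,-1.79,-0.26],[-0.81,-1.77,-0.28],[0,0,0],[0,0,0],[0,0,0]], "turn": [[-0.0027,0.0213,0.0182],[-0.0027,0.0213,0.0182],[0,0,0],[0,0,0],[0,0,0]]}}

```text
time_s: 23.52
position: [0.4124, 0.3162, 0.1268]
tool_rot: [[0.944, -0.158, 0.29], [-0.151, -0.987, -0.047], [0.294, 0.001, -0.956]]
ft_force: [0.2, 0.1, -0.5]
grip_width: 0.0546
gripper_force: 66.2
```

```bash
cat >> h.py <<'E'
def dstate():
    s=observe(); v=s['position']-DO; print('TCP in deck mm',np.array([v@DX,v@DY,v@DN])*1000,'rot err',(R.from_matrix(s['tool_rot']).inv()*R.from_matrix(RD)).as_rotvec(),'F',s['ft_force'],'grip',s['grip_width'],s['gripper_force'])
E
python3 -c "
from h import *
dstate()
legs((deck(.058,0,-.026),RD,6))"
```

```text
TCP in deck mm [57.2707 -0.5271 78.8183] rot err [0.0006 0.0019 0.0003] F [ 0.16    0.091  -0.4637] grip 0.054616936162142395 66.18558883666992
row [ 0.02 -0.01  1.75] x 6
turn [0.0001 0.0003 0.    ] err [ 0.0458 -0.043  -0.0019] mm
```

Emit:
{"name": "move_arm", "arguments": {"jaw": [5,5,5,5,5,5,5,5,5,5,5], "dp": [[0,0,2],[0,0,2],[0,0,2],[0,0,2],[0,0,1.5],[0,0,1],[0,0,0],[-0.3,0,0.05],[-0.3,0,0.05],[-0.3,0,0.05],[0,0,0]], "turn": [[0,0,0],[0,0,0],[0,0,0],[0,0,0],[0,0,0],[0,0,0],[0,0,0],[0,0,0],[0,0,0],[0,0,0],[0,0,0]]}}

```text
time_s: 24.43
position: [0.4359, 0.3135, 0.0246]
tool_rot: [[0.942, -0.158, 0.295], [-0.151, -0.988, -0.045], [0.298, -0.002, -0.954]]
ft_force: [2.7, -1.4, -1.1]
grip_width: 0.0548
gripper_force: 66.1
```

```bash
python3 -c "
from h import *
dstate()"
```

```text
TCP in deck mm [ 49.7343   0.4817 -25.8311] rot err [-0.002  -0.0029 -0.    ] F [ 2.735  -1.424  -1.1464] grip 0.05482819417140633 66.10401749610901
```

Emit:
{"name": "move_arm", "arguments": {"jaw": [5,5,5,5,5], "dp": [[0,0,0.15],[0,0,0.15],[0,0,0.1],[0,0,0],[0,0,0]], "turn": [[0,0,0],[0,0,0],[0,0,0],[0,0,0],[0,0,0]]}}

```text
time_s: 24.85
position: [0.437, 0.3135, 0.0213]
tool_rot: [[0.942, -0.158, 0.295], [-0.151, -0.987, -0.045], [0.298, -0.002, -0.955]]
ft_force: [-2.5, -0.3, 14.9]
grip_width: 0.0548
gripper_force: 67.9
```

```bash
python3 -c "
from h import *
dstate()"
```

```text
TCP in deck mm [ 49.7041   0.6421 -29.3223] rot err [-0.0022 -0.0025 -0.0005] F [-2.5149 -0.3466 14.9453] grip 0.0548186492788845 67.9234778881073
```

Emit:
{"name": "move_arm", "arguments": {"jaw": [5.8,6.6,7.2,7.2,7.2,7.2,7.2,7.2,7.2,7.2], "dp": [[0,0,0],[0,0,0],[0,0,0],[0,0,0],[0,0,-1],[0,0,-2],[0,0,-3],[0,0,-4],[0,0,-3],[0,0,0]], "turn": [[0,0,0],[0,0,0],[0,0,0],[0,0,0],[0,0,0],[0,0,0],[0,0,0],[0,0,0],[0,0,0],[0,0,0]]}}

```text
time_s: 25.68
position: [0.3989, 0.3206, 0.15]
tool_rot: [[0.941, -0.157, 0.299], [-0.152, -0.988, -0.041], [0.302, -0.007, -0.953]]
ft_force: [1.1, 0.2, 0.8]
grip_width: 0.0718
gripper_force: 0.0
```

Run:
```python
from h import *
dstate()
s=observe(); im,d=cams.get_image('wrist'); P=wcloud(d,s)
v=P-DO; L=np.stack([v@DX,v@DY,v@DN],-1)*1000
m=((im.min(2)>140)&(abs(L[...,2]-16)<8)&(abs(L[...,1])<60)&(L[...,0]<130)).astype(np.uint8)
m=cv2.morphologyEx(m,cv2.MORPH_CLOSE,np.ones((7,7)));n,l,st,_=cv2.connectedComponentsWithStats(m); k=1+st[1:,4].argmax()
q=L[(l==k)]; print(st[k,4],'z',np.median(q[:,2]),cv2.minAreaRect(q[:,:2].astype(np.float32)))
legs(([.506,-.0425,.11],down(5.5),14))
```

```text
TCP in deck mm [ 50.7509   1.612  105.103 ] rot err [-0.0073 -0.0069 -0.0011] F [1.0858 0.1589 0.8183] grip 0.07178876472356145 0.0
7026 z 16.01352962693349 ((58.47956085205078, -0.3869495391845703), (56.72311782836914, 117.52716064453125), 89.50885772705078)
[[1.04, 2.44, 0.59], [1.0, 2.46, 0.56], [0.97, 2.48, 0.54], [0.94, 2.49, 0.51], [0.9, 2.51, 0.48], [0.87, 2.53, 0.46], [0.83, 2.55, 0.43], [0.79, 2.56, 0.41], [0.76, 2.58, 0.39], [0.72, 2.59, 0.37], [0.68, 2.6, 0.34], [0.64, 2.62, 0.32], [0.59, 2.63, 0.31], [0.55, 2.63, 0.28]]
turn [ 0.0024 -0.0217 -0.0181] err [ 0.0386 -0.0159 -0.0375] mm
```

The first plaque is placed well: top at z=16 mm, y=-0.4, near end at x≈0. The orange one is next.

Emit:
{"name": "move_arm", "arguments": {"jaw": [7.2,7.2,7.2,7.2,7.2,7.2,7.2,7.2,7.2,7.2,7.2,7.2], "dp": [[1.04,2.44,0.59],[1.0,2.46,0.56],[0.97,2.48,0.54],[0.94,2.49,0.51],[0.9,2.51,0.48],[0.87,2.53,0.46],[0.83,2.55,0.43],[0.79,2.56,0.41],[0.76,2.58,0.39],[0.72,2.59,0.37],[0.68,2.6,0.34],[0.64,2.62,0.32]], "turn": [[0.0024,-0.0217,-0.0181],[0.0024,-0.0217,-0.0181],[0.0024,-0.0217,-0.0181],[0.0024,-0.0217,-0.0181],[0.0024,-0.0217,-0.0181],[0.0024,-0.0217,-0.0181],[0.0024,-0.0217,-0.0181],[0.0024,-0.0217,-0.0181],[0.0024,-0.0217,-0.0181],[0.0024,-0.0217,-0.0181],[0.0024,-0.0217,-0.0181],[0.0024,-0.0217,-0.0181]]}}

```text
time_s: 26.73
position: [0.4897, 0.0066, 0.1116]
tool_rot: [[0.998, 0.059, 0.035], [0.06, -0.998, -0.004], [0.035, 0.006, -0.999]]
ft_force: [-0.2, 1.3, -0.7]
grip_width: 0.072
gripper_force: 0.0
```

Emit:
{"name": "move_arm", "arguments": {"jaw": [7.2,7.2,7.2,7.2,7.2], "dp": [[0.59,2.63,0.31],[0.55,2.63,0.28],[0,0,0],[0,0,0],[0,0,0]], "turn": [[0.0024,-0.0217,-0.0181],[0.0024,-0.0217,-0.0181],[0,0,0],[0,0,0],[0,0,0]]}}

```text
time_s: 27.15
position: [0.5045, -0.0431, 0.1067]
tool_rot: [[0.995, 0.095, -0.007], [0.095, -0.995, -0.003], [-0.007, 0.002, -1.0]]
ft_force: [0.1, 0.0, -0.1]
grip_width: 0.0718
gripper_force: 0.0
```

Run:
```python
from h import *
s=observe(); print(s['position'])
im,d=cams.get_image('wrist'); whites(im,d,s,.032)
legs(([.506,-.0425,-.0145],down(5.5),6))
```

```text
[ 0.5045 -0.0431  0.1067]
rect 505.8 -42.0 yaw 5.4 size 98.7 56.0
rect 611.8 63.0 yaw 5.4 size 99.6 56.5
rect 621.5 -32.1 yaw 5.4 size 100.9 56.1
[[0.04, -0.01, 2.02], [0.04, -0.01, 2.02], [0.03, -0.01, 2.03], [0.03, -0.0, 2.02], [0.03, -0.0, 2.03], [0.03, -0.01, 2.02]]
turn [ 0.0004  0.0012 -0.    ] err [ 0.0061 -0.0263 -0.0303] mm
```

Emit:
{"name": "move_arm", "arguments": {"jaw": [7.2,7.2,7.2,7.2,7.2,7.2,7.2,7.2], "dp": [[0.04,-0.01,2.02],[0.04,-0.01,2.02],[0.03,-0.01,2.02],[0.03,0,2.02],[0.03,0,2.02],[0.03,0,2.02],[0,0,0],[0,0,0]], "turn": [[0,0.0012,0],[0,0.0012,0],[0,0.0012,0],[0,0.0012,0],[0,0.0012,0],[0,0.0012,0],[0,0,0],[0,0,0]]}}

```text
time_s: 27.87
position: [0.5062, -0.0427, -0.0139]
tool_rot: [[0.995, 0.096, -0.0], [0.096, -0.995, -0.002], [-0.0, 0.002, -1.0]]
ft_force: [0.6, -0.2, 0.6]
grip_width: 0.072
gripper_force: 0.0
```

Emit:
{"name": "move_arm", "arguments": {"jaw": [6.2,5.6,5,5,5,5,5], "dp": [[0,0,0],[0,0,0],[0,0,0],[0,0,0],[0,0,0],[0,0,0],[0,0,0]], "turn": [[0,0,0],[0,0,0],[0,0,0],[0,0,0],[0,0,0],[0,0,0],[0,0,0]], "force": 60}}

```text
time_s: 28.45
position: [0.5075, -0.0433, -0.0122]
tool_rot: [[0.995, 0.095, 0.004], [0.095, -0.995, -0.003], [0.004, 0.004, -1.0]]
ft_force: [-1.1, 3.4, 7.5]
grip_width: 0.0542
gripper_force: 63.7
```

Emit:
{"name": "move_arm", "arguments": {"jaw": [5,5,5,5,5,5,5,5], "dp": [[0,0,-1],[0,0,-2.5],[0,0,-3],[0,0,-3],[0,0,-3],[0,0,-1],[0,0,0],[0,0,0]], "turn": [[0,0,0],[0,0,0],[0,0,0],[0,0,0],[0,0,0],[0,0,0],[0,0,0],[0,0,0]]}}

```text
time_s: 29.12
position: [0.5065, -0.0432, 0.1219]
tool_rot: [[0.995, 0.095, 0.003], [0.095, -0.995, -0.004], [0.002, 0.004, -1.0]]
ft_force: [-1.4, -0.0, -1.2]
grip_width: 0.0545
gripper_force: 63.9
```

Run:
```python
from h import *
s=observe(); print(s['position'])
legs((deck(.058,0,.095),RD,16))
```

```text
[ 0.5065 -0.0432  0.1219]
[[-0.4, -2.3, -0.14], [-0.43, -2.29, -0.15], [-0.46, -2.29, -0.17], [-0.49, -2.28, -0.18], [-0.53, -2.27, -0.19], [-0.56, -2.26, -0.21], [-0.59, -2.25, -0.22], [-0.62, -2.24, -0.24], [-0.65, -2.23, -0.26], [-0.68, -2.22, -0.27], [-0.71, -2.21, -0.29], [-0.75, -2.2, -0.31], [-0.77, -2.18, -0.33], [-0.8, -2.17, -0.35], [-0.83, -2.16, -0.37], [-0.86, -2.15, -0.39]]
turn [-0.0022  0.0185  0.0158] err [ 0.026  -0.0171  0.0012] mm
```

Emit:
{"name": "move_arm", "arguments": {"jaw": [5,5,5,5,5,5,5,5,5,5,5,5], "dp": [[-0.4,-2.3,-0.14],[-0.43,-2.29,-0.15],[-0.46,-2.29,-0.17],[-0.49,-2.28,-0.18],[-0.53,-2.27,-0.19],[-0.56,-2.26,-0.21],[-0.59,-2.25,-0.22],[-0.62,-2.24,-0.24],[-0.65,-2.23,-0.26],[-0.68,-2.22,-0.27],[-0.71,-2.21,-0.29],[-0.75,-2.2,-0.31]], "turn": [[-0.0022,0.0185,0.0158],[-0.0022,0.0185,0.0158],[-0.0022,0.0185,0.0158],[-0.0022,0.0185,0.0158],[-0.0022,0.0185,0.0158],[-0.0022,0.0185,0.0158],[-0.0022,0.0185,0.0158],[-0.0022,0.0185,0.0158],[-0.0022,0.0185,0.0158],[-0.0022,0.0185,0.0158],[-0.0022,0.0185,0.0158],[-0.0022,0.0185,0.0158]]}}

```text
time_s: 30.12
position: [0.4319, 0.2279, 0.1356]
tool_rot: [[0.971, -0.096, 0.22], [-0.092, -0.995, -0.03], [0.221, 0.009, -0.975]]
ft_force: [-0.1, -0.8, -1.4]
grip_width: 0.0546
gripper_force: 63.8
```

Emit:
{"name": "move_arm", "arguments": {"jaw": [5,5,5,5,5,5,5], "dp": [[-0.77,-2.18,-0.33],[-0.8,-2.17,-0.35],[-0.83,-2.16,-0.37],[-0.86,-2.15,-0.39],[0,0,0],[0,0,0],[0,0,0]], "turn": [[-0.0022,0.0185,0.0158],[-0.0022,0.0185,0.0158],[-0.0022,0.0185,0.0158],[-0.0022,0.0185,0.0158],[0,0,0],[0,0,0],[0,0,0]]}}

```text
time_s: 30.7
position: [0.4081, 0.3168, 0.1411]
tool_rot: [[0.944, -0.158, 0.289], [-0.15, -0.987, -0.048], [0.293, 0.002, -0.956]]
ft_force: [-0.1, -0.0, -0.9]
grip_width: 0.0544
gripper_force: 63.9
```

Run:
```python
from h import *
dstate()
legs((deck(.057,-.0005,-.0085),RD,6))
```

```text
TCP in deck mm [57.4325 -0.6372 93.7293] rot err [0.0016 0.0026 0.0008] F [-0.1393 -0.0458 -0.8689] grip 0.05440772033859192 63.87951135635376
row [-0.   -0.01  1.7 ] x 6
turn [0.0003 0.0004 0.0001] err [ 0.0407  0.0199 -0.0195] mm
```

Emit:
{"name": "move_arm", "arguments": {"jaw": [5,5,5,5,5,5,5,5,5,5,5], "dp": [[0,0,2],[0,0,2],[0,0,2],[0,0,2],[0,0,1.2],[0,0,1],[0,0,0],[-0.3,0,0],[-0.3,0,0],[-0.3,0,0],[0,0,0]], "turn": [[0,0,0],[0,0,0],[0,0,0],[0,0,0],[0,0,0],[0,0,0],[0,0,0],[0,0,0],[0,0,0],[0,0,0],[0,0,0]]}}

```text
time_s: 31.62
position: [0.4317, 0.3141, 0.0438]
tool_rot: [[0.942, -0.156, 0.297], [-0.15, -0.988, -0.046], [0.3, -0.001, -0.954]]
ft_force: [9.1, -6.3, -0.2]
grip_width: 0.0544
gripper_force: 63.9
```

Emit:
{"name": "move_arm", "arguments": {"jaw": [5,5,5,5,5], "dp": [[0,0,0.15],[0,0,0.15],[0,0,0.12],[0,0,0],[0,0,0]], "turn": [[0,0,0],[0,0,0],[0,0,0],[0,0,0],[0,0,0]]}}

```text
time_s: 32.03
position: [0.433, 0.3146, 0.0401]
tool_rot: [[0.942, -0.157, 0.297], [-0.15, -0.988, -0.044], [0.3, -0.003, -0.954]]
ft_force: [5.9, -1.0, 2.6]
grip_width: 0.0545
gripper_force: 64.4
```

```bash
python3 -c "
from h import *
dstate()"
```

```text
TCP in deck mm [ 51.3724   1.1397 -10.1384] rot err [-0.0032 -0.005   0.0004] F [ 5.8704 -1.0446  2.5714] grip 0.05452366827913159 64.43276166915894
```

Emit:
{"name": "move_arm", "arguments": {"jaw": [5,5,5,5], "dp": [[0,0,0.15],[0,0,0.15],[0,0,0],[0,0,0]], "turn": [[0,0,0],[0,0,0],[0,0,0],[0,0,0]]}}

```text
time_s: 32.37
position: [0.4337, 0.3146, 0.038]
tool_rot: [[0.942, -0.157, 0.298], [-0.15, -0.988, -0.044], [0.301, -0.003, -0.954]]
ft_force: [2.4, -1.3, 12.0]
grip_width: 0.0541
gripper_force: 65.6
```

```bash
python3 -c "
from h import *
dstate()"
```

```text
TCP in deck mm [ 51.3743   1.2341 -12.3527] rot err [-0.0034 -0.0055  0.0005] F [ 2.3957 -1.2699 12.0261] grip 0.0541446470921852 65.56833744049072
```

Contact on the first plaque, as predicted. I'll release, then go to red (611.8, 63.0).

Emit:
{"name": "move_arm", "arguments": {"jaw": [5.8,6.6,7.2,7.2,7.2,7.2,7.2,7.2,7.2,7.2], "dp": [[0,0,0],[0,0,0],[0,0,0],[0,0,0],[0,0,-1],[0,0,-2],[0,0,-3],[0,0,-4],[0,0,0],[0,0,0]], "turn": [[0,0,0],[0,0,0],[0,0,0],[0,0,0],[0,0,0],[0,0,0],[0,0,0],[0,0,0],[0,0,0],[0,0,0]]}}

```text
time_s: 33.2
position: [0.4028, 0.319, 0.1331]
tool_rot: [[0.943, -0.157, 0.295], [-0.151, -0.988, -0.044], [0.298, -0.003, -0.955]]
ft_force: [-0.5, -0.6, -1.1]
grip_width: 0.072
gripper_force: 0.0
```

```bash
cat >> h.py <<'E'
def pile(z,lo=150):
    """top white plaque on the deck, expected top height z mm: deck-frame rectangle"""
    s=observe(); im,d=cams.get_image('wrist'); v=wcloud(d,s)-DO
    L=np.stack([v@DX,v@DY,v@DN],-1)*1000
    sat=im.max(2).astype(int)-im.min(2)
    m=((im.min(2)>lo-60)&(sat<60)&(abs(L[...,2]-z)<5)&(abs(L[...,1])<50)&(L[...,0]<120)).astype(np.uint8)
    m=cv2.morphologyEx(m,cv2.MORPH_CLOSE,np.ones((7,7)));m=cv2.morphologyEx(m,cv2.MORPH_OPEN,np.ones((7,7)));n,l,st,_=cv2.connectedComponentsWithStats(m); k=1+st[1:,4].argmax()
    q=L[(l==k)]; print('pile top',st[k,4],'z',np.median(q[:,2]),'grad x,y',np.linalg.lstsq(np.c_[q[:,:2],np.ones(len(q))],q[:,2],rcond=None)[0][:2],cv2.minAreaRect(q[:,:2].astype(np.float32)))
E
python3 - <<'E'
from h import *
dstate(); pile(32)
legs(([.6118,.063,.11],down(5.4),14))
E
```

```text
TCP in deck mm [49.6767  0.7032 87.6886] rot err [-0.003  -0.0026 -0.0001] F [-0.4918 -0.603  -1.0955] grip 0.07196690990705275 0.0
pile top 9107 z 32.001712046198975 grad x,y [ 0.0661 -0.0038] ((58.04537582397461, 0.2863445281982422), (56.47028732299805, 117.72909545898438), 89.51766967773438)
[[1.64, 1.57, 0.67], [1.63, 1.6, 0.63], [1.61, 1.63, 0.59], [1.59, 1.66, 0.55], [1.57, 1.69, 0.51], [1.55, 1.72, 0.47], [1.53, 1.74, 0.44], [1.51, 1.77, 0.4], [1.49, 1.8, 0.36], [1.46, 1.83, 0.33], [1.44, 1.86, 0.29], [1.41, 1.88, 0.25], [1.38, 1.9, 0.22], [1.35, 1.93, 0.19]]
turn [ 0.0027 -0.0213 -0.0179] err [ 0.0055 -0.0484  0.0331] mm
```

Run:
```python
from h import *
s=observe(); im,d=shot('wrist'); v=wcloud(d,s)-DO; L=np.stack([v@DX,v@DY,v@DN],-1)*1000
for x in range(-8,150,8):
    m=(abs(L[...,0]-x)<3)&(abs(L[...,1])<15)&(L[...,2]>-20)&(L[...,2]<60); print(x,m.sum(),np.percentile(L[m][:,2],[10,50,90]) if m.any() else '',im[m].mean(0).astype(int) if m.any() else '')
cv2.imwrite('pics/w8.png',cv2.resize(im[60:330,200:440],None,fx=2.2,fy=2.2,interpolation=cv2.INTER_CUBIC)[:,:,::-1])
```

```text
-8 0  
0 818 [31.7993 43.8403 56.5576] [100  81  64]
8 242 [31.2922 32.0447 32.9878] [171 161 143]
16 267 [31.1028 31.9376 32.7672] [187 177 155]
24 276 [31.028  31.9923 32.7328] [218 216 201]
32 280 [31.2703 31.9973 32.7894] [231 233 223]
40 286 [31.4663 32.1463 32.9778] [234 201 172]
48 291 [31.5515 32.3521 33.2271] [234 211 189]
56 318 [31.3131 32.3087 33.1007] [234 202 175]
64 315 [31.1387 32.0051 32.9028] [235 232 226]
72 328 [31.1328 31.9279 32.7426] [236 239 239]
80 330 [31.1789 31.9296 32.7442] [236 239 239]
88 344 [31.2592 32.0175 32.9128] [231 234 233]
96 362 [31.1481 31.9005 32.7079] [231 234 233]
104 258 [-1.0162  0.0007  0.8596] [235 233 171]
112 259 [-1.0592 -0.0932  0.851 ] [235 231 169]
120 293 [-1.0327 -0.0578  0.7708] [234 231 168]
128 259 [-1.208  -0.1505  0.6881] [234 231 167]
136 258 [-0.9234 -0.13    0.7257] [233 229 165]
144 285 [-0.815  -0.0855  0.7484] [232 229 164]
```

View pics/w8.png

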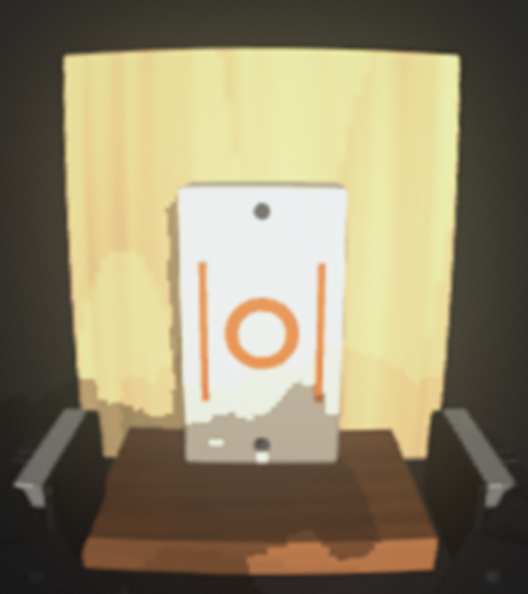

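The pile is neat: flat, with the far end at about 100 mm. Red is next.

Emit:
{"name": "move_arm", "arguments": {"jaw": [7.2,7.2,7.2,7.2,7.2,7.2,7.2,7.2,7.2,7.2,7.2,7.2], "dp": [[1.64,1.57,0.67],[1.63,1.6,0.63],[1.61,1.63,0.59],[1.59,1.66,0.55],[1.57,1.69,0.51],[1.55,1.72,0.47],[1.53,1.74,0.44],[1.51,1.77,0.4],[1.49,1.8,0.36],[1.46,1.83,0.33],[1.44,1.86,0.29],[1.41,1.88,0.25]], "turn": [[0.0027,-0.0213,-0.0179],[0.0027,-0.0213,-0.0179],[0.0027,-0.0213,-0.0179],[0.0027,-0.0213,-0.0179],[0.0027,-0.0213,-0.0179],[0.0027,-0.0213,-0.0179],[0.0027,-0.0213,-0.0179],[0.0027,-0.0213,-0.0179],[0.0027,-0.0213,-0.0179],[0.0027,-0.0213,-0.0179],[0.0027,-0.0213,-0.0179],[0.0027,-0.0213,-0.0179]]}}

```text
time_s: 34.3
position: [0.5821, 0.0979, 0.1105]
tool_rot: [[0.998, 0.058, 0.038], [0.058, -0.998, -0.002], [0.038, 0.004, -0.999]]
ft_force: [0.1, 0.9, -0.2]
grip_width: 0.0722
gripper_force: 0.0
```

Emit:
{"name": "move_arm", "arguments": {"jaw": [7.2,7.2,7.2,7.2,7.2], "dp": [[1.38,1.9,0.22],[1.35,1.93,0.19],[0,0,0],[0,0,0],[0,0,0]], "turn": [[0.0027,-0.0213,-0.0179],[0.0027,-0.0213,-0.0179],[0,0,0],[0,0,0],[0,0,0]]}}

```text
time_s: 34.72
position: [0.6111, 0.063, 0.1079]
tool_rot: [[0.996, 0.093, -0.003], [0.093, -0.996, 0.0], [-0.003, -0.001, -1.0]]
ft_force: [0.2, -1.0, 0.1]
grip_width: 0.072
gripper_force: 0.0
```

Run:
```python
from h import *
s=observe(); print(s['position'])
im,d=cams.get_image('wrist'); whites(im,d,s,.032)
legs(([.6118,.063,-.0145],down(5.4),6))
```

```text
[0.6111 0.063  0.1079]
rect 621.2 -32.2 yaw 5.5 size 100.3 56.2
rect 611.6 63.1 yaw 5.4 size 99.2 55.5
row [0.02 0.01 2.05] x 6
turn [-0.0001  0.0004 -0.0001] err [-0.0352  0.0015  0.0057] mm
```

Emit:
{"name": "move_arm", "arguments": {"jaw": [7.2,7.2,7.2,7.2,7.2,7.2,7.2,7.2], "dp": [[0.01,0,2.05],[0.01,0,2.05],[0.01,0,2.05],[0.01,0,2.05],[0.01,0,2.05],[0,0,2],[0,0,0],[0,0,0]], "turn": [[0,0,0],[0,0,0],[0,0,0],[0,0,0],[0,0,0],[0,0,0],[0,0,0],[0,0,0]]}}

```text
time_s: 35.43
position: [0.6115, 0.0636, -0.0135]
tool_rot: [[0.996, 0.094, -0.002], [0.094, -0.996, 0.0], [-0.002, -0.0, -1.0]]
ft_force: [0.8, 1.0, 0.3]
grip_width: 0.0722
gripper_force: 0.0
```

Emit:
{"name": "move_arm", "arguments": {"jaw": [6.2,5.6,5,5,5,5,5], "dp": [[0,0,0],[0,0,0],[0,0,0],[0,0,0],[0,0,0],[0,0,0],[0,0,0]], "turn": [[0,0,0],[0,0,0],[0,0,0],[0,0,0],[0,0,0],[0,0,0],[0,0,0]], "force": 60}}

```text
time_s: 36.02
position: [0.6132, 0.063, -0.0113]
tool_rot: [[0.996, 0.094, 0.003], [0.094, -0.996, -0.0], [0.003, 0.0, -1.0]]
ft_force: [-0.6, 1.1, 7.1]
grip_width: 0.0549
gripper_force: 64.2
```

Emit:
{"name": "move_arm", "arguments": {"jaw": [5,5,5,5,5,5,5,5], "dp": [[0,0,-1],[0,0,-2.5],[0,0,-3],[0,0,-3],[0,0,-3],[0,0,-2],[0,0,0],[0,0,0]], "turn": [[0,0,0],[0,0,0],[0,0,0],[0,0,0],[0,0,0],[0,0,0],[0,0,0],[0,0,0]]}}

```text
time_s: 36.68
position: [0.6126, 0.0629, 0.1332]
tool_rot: [[0.996, 0.094, 0.002], [0.094, -0.996, -0.0], [0.002, 0.001, -1.0]]
ft_force: [-0.5, 0.0, -1.9]
grip_width: 0.0546
gripper_force: 64.1
```

Run:
```python
from h import *
s=observe(); print(s['position'])
legs((deck(.060,-.0005,.095),RD,14))
```

```text
[0.6126 0.0629 0.1332]
[[-1.27, -1.94, -0.07], [-1.3, -1.92, -0.11], [-1.33, -1.89, -0.14], [-1.36, -1.87, -0.17], [-1.39, -1.84, -0.21], [-1.42, -1.82, -0.24], [-1.45, -1.79, -0.28], [-1.48, -1.76, -0.31], [-1.5, -1.74, -0.35], [-1.52, -1.71, -0.39], [-1.54, -1.68, -0.43], [-1.56, -1.65, -0.46], [-1.59, -1.62, -0.5], [-1.6, -1.58, -0.54]]
turn [-0.0027  0.0212  0.0179] err [ 0.0061  0.0494 -0.0036] mm
```

Emit:
{"name": "move_arm", "arguments": {"jaw": [5,5,5,5,5,5,5,5,5,5,5,5], "dp": [[-1.27,-1.94,-0.07],[-1.3,-1.92,-0.11],[-1.33,-1.89,-0.14],[-1.36,-1.87,-0.17],[-1.39,-1.84,-0.21],[-1.42,-1.82,-0.24],[-1.45,-1.79,-0.28],[-1.48,-1.76,-0.31],[-1.5,-1.74,-0.35],[-1.52,-1.71,-0.39],[-1.54,-1.68,-0.43],[-1.56,-1.65,-0.46]], "turn": [[-0.0027,0.0212,0.0179],[-0.0027,0.0212,0.0179],[-0.0027,0.0212,0.0179],[-0.0027,0.0212,0.0179],[-0.0027,0.0212,0.0179],[-0.0027,0.0212,0.0179],[-0.0027,0.0212,0.0179],[-0.0027,0.0212,0.0179],[-0.0027,0.0212,0.0179],[-0.0027,0.0212,0.0179],[-0.0027,0.0212,0.0179],[-0.0027,0.0212,0.0179]]}}

```text
time_s: 37.68
position: [0.4374, 0.2808, 0.1394]
tool_rot: [[0.961, -0.124, 0.248], [-0.118, -0.992, -0.037], [0.251, 0.006, -0.968]]
ft_force: [1.1, 0.8, -1.8]
grip_width: 0.0547
gripper_force: 64.0
```

Emit:
{"name": "move_arm", "arguments": {"jaw": [5,5,5,5,5], "dp": [[-1.59,-1.62,-0.5],[-1.6,-1.58,-0.54],[0,0,0],[0,0,0],[0,0,0]], "turn": [[-0.0027,0.0212,0.0179],[-0.0027,0.0212,0.0179],[0,0,0],[0,0,0],[0,0,0]]}}

```text
time_s: 38.1
position: [0.4099, 0.3161, 0.1414]
tool_rot: [[0.944, -0.158, 0.288], [-0.15, -0.987, -0.048], [0.292, 0.002, -0.956]]
ft_force: [0.1, -0.3, -0.4]
grip_width: 0.0544
gripper_force: 64.0
```

Run:
```python
from h import *
dstate()
legs((deck(.059,-.0005,.008),RD,6))
```

```text
TCP in deck mm [59.2787 -1.0282 93.4704] rot err [0.0014 0.0036 0.0008] F [ 0.1456 -0.2545 -0.353 ] grip 0.05442502984633598 64.0228271484375
row [ 0.   -0.01  1.42] x 6
turn [0.0002 0.0006 0.0001] err [-0.0073  0.0059  0.0287] mm
```

Emit:
{"name": "move_arm", "arguments": {"jaw": [5,5,5,5,5,5,5,5,5,5,5], "dp": [[0,0,2],[0,0,2],[0,0,2],[0,0,1.5],[0,0,1],[0,0,0],[-0.3,0,0],[-0.3,0,0],[-0.35,0,0],[0,0,0],[0,0,0]], "turn": [[0,0,0],[0,0,0],[0,0,0],[0,0,0],[0,0,0],[0,0,0],[0,0,0],[0,0,0],[0,0,0],[0,0,0],[0,0,0]]}}

```text
time_s: 39.02
position: [0.4263, 0.3143, 0.0593]
tool_rot: [[0.943, -0.158, 0.292], [-0.151, -0.987, -0.046], [0.296, -0.001, -0.955]]
ft_force: [3.7, -2.4, 1.3]
grip_width: 0.0544
gripper_force: 64.2
```

Emit:
{"name": "move_arm", "arguments": {"jaw": [5,5,5,5,5,5], "dp": [[0,0,0.15],[0,0,0.15],[0,0,0.15],[0,0,0.15],[0,0,0],[0,0,0]], "turn": [[0,0,0],[0,0,0],[0,0,0],[0,0,0],[0,0,0],[0,0,0]]}}

```text
time_s: 39.52
position: [0.428, 0.3142, 0.0538]
tool_rot: [[0.943, -0.158, 0.292], [-0.151, -0.987, -0.046], [0.296, -0.001, -0.955]]
ft_force: [-2.0, -1.3, 15.2]
grip_width: 0.0543
gripper_force: 65.9
```

```bash
python3 -c "
from h import *
dstate()"
```

```text
TCP in deck mm [50.7225 -0.1068  4.3689] rot err [-0.0011 -0.     -0.0003] F [-2.0295 -1.3265 15.1971] grip 0.054329678122838856 65.91064810752869
```

Seated at z=4.4, against a predicted 4.7. I'll release and go to green.

Emit:
{"name": "move_arm", "arguments": {"jaw": [5.8,6.6,7.2,7.2,7.2,7.2,7.2,7.2,7.2,7.2], "dp": [[0,0,0],[0,0,0],[0,0,0],[0,0,0],[0,0,-1],[0,0,-2],[0,0,-3],[0,0,-3],[0,0,0],[0,0,0]], "turn": [[0,0,0],[0,0,0],[0,0,0],[0,0,0],[0,0,0],[0,0,0],[0,0,0],[0,0,0],[0,0,0],[0,0,0]]}}

```text
time_s: 40.35
position: [0.4014, 0.3184, 0.1402]
tool_rot: [[0.943, -0.158, 0.292], [-0.151, -0.988, -0.045], [0.296, -0.002, -0.955]]
ft_force: [0.9, -0.2, -1.5]
grip_width: 0.0719
gripper_force: 0.0
```

Run:
```python
from h import *
dstate(); pile(48)
legs(([.6213,-.0321,.11],down(5.4),16))
```

```text
TCP in deck mm [50.513  -0.1174 94.8619] rot err [-0.002  -0.0002  0.    ] F [ 0.8699 -0.1658 -1.4655] grip 0.07187041109817262 0.0
pile top 9763 z 47.98148030014132 grad x,y [ 0.0591 -0.0018] ((58.66451644897461, -1.4009819030761719), (56.370941162109375, 118.95414733886719), 89.40592193603516)
[[1.58, 1.94, 0.67], [1.56, 1.97, 0.64], [1.54, 2.0, 0.61], [1.52, 2.02, 0.57], [1.5, 2.05, 0.54], [1.47, 2.07, 0.51], [1.45, 2.09, 0.47], [1.42, 2.12, 0.44], [1.4, 2.14, 0.41], [1.37, 2.16, 0.38], [1.35, 2.19, 0.35], [1.32, 2.21, 0.32], [1.29, 2.23, 0.29], [1.26, 2.25, 0.27], [1.22, 2.27, 0.24], [1.2, 2.28, 0.21]]
turn [ 0.0024 -0.0185 -0.0157] err [-0.0239 -0.0067  0.0472] mm
```

Emit:
{"name": "move_arm", "arguments": {"jaw": [7.2,7.2,7.2,7.2,7.2,7.2,7.2,7.2,7.2,7.2,7.2,7.2], "dp": [[1.58,1.94,0.67],[1.56,1.97,0.64],[1.54,2.0,0.61],[1.52,2.02,0.57],[1.5,2.05,0.54],[1.47,2.07,0.51],[1.45,2.09,0.47],[1.42,2.12,0.44],[1.4,2.14,0.41],[1.37,2.16,0.38],[1.35,2.19,0.35],[1.32,2.21,0.32]], "turn": [[0.0024,-0.0185,-0.0157],[0.0024,-0.0185,-0.0157],[0.0024,-0.0185,-0.0157],[0.0024,-0.0185,-0.0157],[0.0024,-0.0185,-0.0157],[0.0024,-0.0185,-0.0157],[0.0024,-0.0185,-0.0157],[0.0024,-0.0185,-0.0157],[0.0024,-0.0185,-0.0157],[0.0024,-0.0185,-0.0157],[0.0024,-0.0185,-0.0157],[0.0024,-0.0185,-0.0157]]}}

```text
time_s: 41.4
position: [0.5664, 0.0538, 0.1154]
tool_rot: [[0.997, 0.031, 0.071], [0.032, -0.999, -0.004], [0.071, 0.006, -0.997]]
ft_force: [-0.4, 0.8, -0.1]
grip_width: 0.0718
gripper_force: 0.0
```

Emit:
{"name": "move_arm", "arguments": {"jaw": [7.2,7.2,7.2,7.2,7.2,7.2,7.2], "dp": [[1.29,2.23,0.29],[1.26,2.25,0.27],[1.22,2.27,0.24],[1.2,2.28,0.21],[0,0,0],[0,0,0],[0,0,0]], "turn": [[0.0024,-0.0185,-0.0157],[0.0024,-0.0185,-0.0157],[0.0024,-0.0185,-0.0157],[0.0024,-0.0185,-0.0157],[0,0,0],[0,0,0],[0,0,0]]}}

```text
time_s: 41.98
position: [0.6207, -0.0318, 0.1085]
tool_rot: [[0.996, 0.094, -0.002], [0.094, -0.996, 0.001], [-0.002, -0.001, -1.0]]
ft_force: [-0.7, 1.1, -0.4]
grip_width: 0.0722
gripper_force: 0.0
```

Run:
```python
from h import *
s=observe(); print(s['position'])
im,d=cams.get_image('wrist'); whites(im,d,s,.032)
legs(([.6213,-.0321,-.0145],down(5.4),6))
```

```text
[ 0.6207 -0.0318  0.1085]
rect 620.7 -32.3 yaw 5.4 size 100.4 55.6
row [0.01 0.01 2.06] x 6
turn [-0.0002  0.0002  0.    ] err [ 0.0219 -0.0017  0.0176] mm
```

Emit:
{"name": "move_arm", "arguments": {"jaw": [7.2,7.2,7.2,7.2,7.2,7.2,7.2,7.2], "dp": [[0,0.01,2.05],[0,0.01,2.05],[0,0.01,2.05],[0,0.01,2.05],[0,0.01,2.05],[0,0,2.05],[0,0,0],[0,0,0]], "turn": [[0,0,0],[0,0,0],[0,0,0],[0,0,0],[0,0,0],[0,0,0],[0,0,0],[0,0,0]]}}

```text
time_s: 42.7
position: [0.6209, -0.0318, -0.0135]
tool_rot: [[0.995, 0.095, -0.002], [0.095, -0.995, 0.001], [-0.001, -0.001, -1.0]]
ft_force: [0.6, -0.1, 0.7]
grip_width: 0.0719
gripper_force: 0.0
```

Emit:
{"name": "move_arm", "arguments": {"jaw": [6.2,5.6,5,5,5,5,5], "dp": [[0,0,0],[0,0,0],[0,0,0],[0,0,0],[0,0,0],[0,0,0],[0,0,0]], "turn": [[0,0,0],[0,0,0],[0,0,0],[0,0,0],[0,0,0],[0,0,0],[0,0,0]], "force": 60}}

```text
time_s: 43.28
position: [0.6225, -0.0325, -0.0112]
tool_rot: [[0.996, 0.094, 0.003], [0.094, -0.996, -0.0], [0.003, 0.0, -1.0]]
ft_force: [-1.3, 1.7, 6.4]
grip_width: 0.0544
gripper_force: 64.2
```

Emit:
{"name": "move_arm", "arguments": {"jaw": [5,5,5,5,5,5,5,5], "dp": [[0,0,-1],[0,0,-2.5],[0,0,-3],[0,0,-3],[0,0,-3],[0,0,-2],[0,0,0],[0,0,0]], "turn": [[0,0,0],[0,0,0],[0,0,0],[0,0,0],[0,0,0],[0,0,0],[0,0,0],[0,0,0]]}}

```text
time_s: 43.95
position: [0.6218, -0.0327, 0.1332]
tool_rot: [[0.996, 0.094, 0.003], [0.094, -0.996, -0.0], [0.003, 0.001, -1.0]]
ft_force: [-0.5, -0.4, -1.0]
grip_width: 0.0544
gripper_force: 63.7
```

Run:
```python
from h import *
s=observe(); print(s['position'])
legs((deck(.060,0,.105),RD,16))
```

```text
[ 0.6218 -0.0327  0.1332]
[[-1.13, -2.31, -0.13], [-1.16, -2.29, -0.15], [-1.19, -2.27, -0.18], [-1.23, -2.25, -0.21], [-1.26, -2.23, -0.24], [-1.29, -2.21, -0.26], [-1.32, -2.19, -0.29], [-1.34, -2.16, -0.32], [-1.37, -2.14, -0.35], [-1.4, -2.12, -0.39], [-1.42, -2.1, -0.42], [-1.45, -2.07, -0.45], [-1.47, -2.05, -0.48], [-1.5, -2.03, -0.51], [-1.52, -2.0, -0.54], [-1.53, -1.97, -0.58]]
turn [-0.0024  0.0185  0.0157] err [-0.0206  0.0304  0.0221] mm
```

Emit:
{"name": "move_arm", "arguments": {"jaw": [5,5,5,5,5,5,5,5,5,5,5,5], "dp": [[-1.13,-2.31,-0.13],[-1.16,-2.29,-0.15],[-1.19,-2.27,-0.18],[-1.23,-2.25,-0.21],[-1.26,-2.23,-0.24],[-1.29,-2.21,-0.26],[-1.32,-2.19,-0.29],[-1.34,-2.16,-0.32],[-1.37,-2.14,-0.35],[-1.4,-2.12,-0.39],[-1.42,-2.1,-0.42],[-1.45,-2.07,-0.45]], "turn": [[-0.0024,0.0185,0.0157],[-0.0024,0.0185,0.0157],[-0.0024,0.0185,0.0157],[-0.0024,0.0185,0.0157],[-0.0024,0.0185,0.0157],[-0.0024,0.0185,0.0157],[-0.0024,0.0185,0.0157],[-0.0024,0.0185,0.0157],[-0.0024,0.0185,0.0157],[-0.0024,0.0185,0.0157],[-0.0024,0.0185,0.0157],[-0.0024,0.0185,0.0157]]}}

```text
time_s: 44.95
position: [0.4591, 0.2306, 0.1457]
tool_rot: [[0.971, -0.097, 0.218], [-0.092, -0.995, -0.029], [0.22, 0.008, -0.975]]
ft_force: [0.0, 0.9, -0.5]
grip_width: 0.0545
gripper_force: 63.6
```

Emit:
{"name": "move_arm", "arguments": {"jaw": [5,5,5,5,5,5,5], "dp": [[-1.47,-2.05,-0.48],[-1.5,-2.03,-0.51],[-1.52,-2.0,-0.54],[-1.53,-1.97,-0.58],[0,0,0],[0,0,0],[0,0,0]], "turn": [[-0.0024,0.0185,0.0157],[-0.0024,0.0185,0.0157],[-0.0024,0.0185,0.0157],[-0.0024,0.0185,0.0157],[0,0,0],[0,0,0],[0,0,0]]}}

```text
time_s: 45.53
position: [0.4069, 0.3171, 0.151]
tool_rot: [[0.945, -0.158, 0.288], [-0.15, -0.987, -0.048], [0.292, 0.002, -0.956]]
ft_force: [0.0, -0.6, -1.4]
grip_width: 0.0543
gripper_force: 63.7
```

Run:
```python
from h import *
dstate()
legs((deck(.059,0,.024),RD,6))
```

```text
TCP in deck mm [ 59.1253  -0.5326 103.5542] rot err [0.0016 0.0038 0.0009] F [ 0.0112 -0.5895 -1.3617] grip 0.05434873241779541 63.67013096809387
row [ 0.   -0.01  1.33] x 6
turn [0.0003 0.0006 0.0001] err [-0.0549  0.0077  0.0311] mm
```

Emit:
{"name": "move_arm", "arguments": {"jaw": [5,5,5,5,5,5,5,5,5,5,5], "dp": [[0,0,2],[0,0,2],[0,0,2],[0,0,1],[0,0,0.9],[0,0,0],[-0.3,0,0],[-0.3,0,0],[-0.35,0,0],[0,0,0],[0,0,0]], "turn": [[0,0,0],[0,0,0],[0,0,0],[0,0,0],[0,0,0],[0,0,0],[0,0,0],[0,0,0],[0,0,0],[0,0,0],[0,0,0]]}}

```text
time_s: 46.45
position: [0.4217, 0.3156, 0.0747]
tool_rot: [[0.943, -0.158, 0.292], [-0.151, -0.987, -0.046], [0.296, -0.001, -0.955]]
ft_force: [2.9, -2.3, 1.4]
grip_width: 0.0546
gripper_force: 63.9
```

Emit:
{"name": "move_arm", "arguments": {"jaw": [5,5,5,5,5,5], "dp": [[0,0,0.15],[0,0,0.15],[0,0,0.15],[0,0,0.15],[0,0,0],[0,0,0]], "turn": [[0,0,0],[0,0,0],[0,0,0],[0,0,0],[0,0,0],[0,0,0]]}}

```text
time_s: 46.95
position: [0.4233, 0.3154, 0.0691]
tool_rot: [[0.943, -0.158, 0.292], [-0.151, -0.987, -0.046], [0.295, -0.001, -0.955]]
ft_force: [-1.0, -1.1, 14.0]
grip_width: 0.0545
gripper_force: 65.5
```

```bash
python3 -c "
from h import *
dstate()"
```

```text
TCP in deck mm [50.695   0.3553 20.4393] rot err [-0.0009  0.0002 -0.0002] F [-1.0412 -1.1474 13.9519] grip 0.05453046886684004 65.51525831222534
```

Emit:
{"name": "move_arm", "arguments": {"jaw": [5.8,6.6,7.2,7.2,7.2,7.2,7.2,7.2,7.2,7.2,7.2], "dp": [[0,0,0],[0,0,0],[0,0,0],[0,0,0],[0,0,-1],[0,0,-2],[0,0,-3],[0,0,-3],[0,0,-1],[0,0,0],[0,0,0]], "turn": [[0,0,0],[0,0,0],[0,0,0],[0,0,0],[0,0,0],[0,0,0],[0,0,0],[0,0,0],[0,0,0],[0,0,0],[0,0,0]]}}

```text
time_s: 47.87
position: [0.3936, 0.3197, 0.1638]
tool_rot: [[0.944, -0.158, 0.29], [-0.151, -0.987, -0.046], [0.294, -0.0, -0.956]]
ft_force: [0.5, 0.7, -0.7]
grip_width: 0.072
gripper_force: 0.0
```

Run:
```python
from h import *
dstate(); pile(64)
legs(([.62,.287,.2],down(0),14))
```

```text
TCP in deck mm [ 50.0036  -0.0347 119.713 ] rot err [-0.0002  0.0018  0.0001] F [ 0.4531  0.6652 -0.7094] grip 0.07200483745462266 0.0
pile top 9106 z 63.98042633995041 grad x,y [ 0.0721 -0.0019] ((58.73158264160156, -0.7581024169921875), (56.65950393676758, 118.48446655273438), 89.46978759765625)
[[1.64, -0.03, 0.22], [1.64, -0.01, 0.19], [1.65, 0.01, 0.15], [1.65, 0.03, 0.12], [1.65, 0.05, 0.09], [1.65, 0.07, 0.05], [1.65, 0.09, 0.01], [1.65, 0.11, -0.02], [1.65, 0.12, -0.06], [1.65, 0.14, -0.09], [1.65, 0.16, -0.13], [1.64, 0.18, -0.16], [1.63, 0.2, -0.19], [1.63, 0.21, -0.23]]
turn [ 0.0018 -0.0212 -0.0113] err [ 0.0088 -0.0483  0.0186] mm
```

The pile of four sits at z=64, y=-0.8. Next is the press board.

Emit:
{"name": "move_arm", "arguments": {"jaw": [7.2,7.2,7.2,7.2,7.2,7.2,7.2,7.2,6,5,5,5], "dp": [[1.64,-0.03,0.22],[1.64,-0.01,0.19],[1.65,0.01,0.15],[1.65,0.03,0.12],[1.65,0.05,0.09],[1.65,0.07,0.05],[1.65,0.09,0.01],[1.65,0.11,-0.02],[1.65,0.12,-0.06],[1.65,0.14,-0.09],[1.65,0.16,-0.13],[1.64,0.18,-0.16]], "turn": [[0.0018,-0.0212,-0.0113],[0.0018,-0.0212,-0.0113],[0.0018,-0.0212,-0.0113],[0.0018,-0.0212,-0.0113],[0.0018,-0.0212,-0.0113],[0.0018,-0.0212,-0.0113],[0.0018,-0.0212,-0.0113],[0.0018,-0.0212,-0.0113],[0.0018,-0.0212,-0.0113],[0.0018,-0.0212,-0.0113],[0.0018,-0.0212,-0.0113],[0.0018,-0.0212,-0.0113]]}}

```text
time_s: 48.92
position: [0.5886, 0.2912, 0.1937]
tool_rot: [[0.999, -0.022, 0.039], [-0.022, -1.0, -0.004], [0.039, 0.003, -0.999]]
ft_force: [0.6, -0.6, 0.0]
grip_width: 0.0502
gripper_force: 0.0
```

Emit:
{"name": "move_arm", "arguments": {"jaw": [5,5,5,5,5], "dp": [[1.63,0.2,-0.19],[1.63,0.21,-0.23],[0,0,0],[0,0,0],[0,0,0]], "turn": [[0.0018,-0.0212,-0.0113],[0.0018,-0.0212,-0.0113],[0,0,0],[0,0,0],[0,0,0]]}}

```text
time_s: 49.33
position: [0.6198, 0.2871, 0.1994]
tool_rot: [[1.0, 0.0, -0.002], [0.0, -1.0, 0.0], [-0.002, -0.0, -1.0]]
ft_force: [-0.1, 0.4, 0.2]
grip_width: 0.0497
gripper_force: 0.0
```

```bash
cat > pb.py <<'E'
from h import *
s=observe(); print(s['position'],s['tool_rot'][:,0])
im,d=shot('wrist','pb'); P=wcloud(d,s); L=im.astype(int)
red=(L[...,0]-L[...,2]>25)&(abs(P[...,0]-.63)<.13)&(abs(P[...,1]-.287)<.13)
for nm,z0,z1,zz in (('rib',.033,.046,.040),('board',.007,.046,.012)):
    m=(red&(P[...,2]>z0)&(P[...,2]<z1)).astype(np.uint8); m=cv2.morphologyEx(m,cv2.MORPH_OPEN,np.ones((3,3)))
    n,l,st,ce=cv2.connectedComponentsWithStats(m)
    for k in range(1,n):
        if st[k,4]<300: continue
        q=P[l==k]; 
        if nm=='board': q=q[abs(q[:,2]-.012)<.006]
        (x,y),(a,b),t=cv2.minAreaRect((q[:,:2]*1000).astype(np.float32))
        if a<b:a,b,t=b,a,t+90
        print(nm,st[k,4],round(x,1),round(y,1),'yaw',round((t+90)%180-90,1),round(a,1),round(b,1),'z',np.median(q[:,2]))
E
python3 pb.py
```

```text
[0.6198 0.2871 0.1994] [ 1.      0.0003 -0.0018]
rib 1183 649.0 238.6 yaw -1.2 69.2 20.4 z 0.040313301350378195
rib 475 522.5 286.6 yaw 80.7 119.9 2.5 z 0.03981901377657218
board 4034 649.3 238.4 yaw -1.3 100.0 56.7 z 0.012559754343560353
board 1735 525.4 288.3 yaw 80.8 127.1 8.4 z 0.01255579672280202
```

View pics/pb.png

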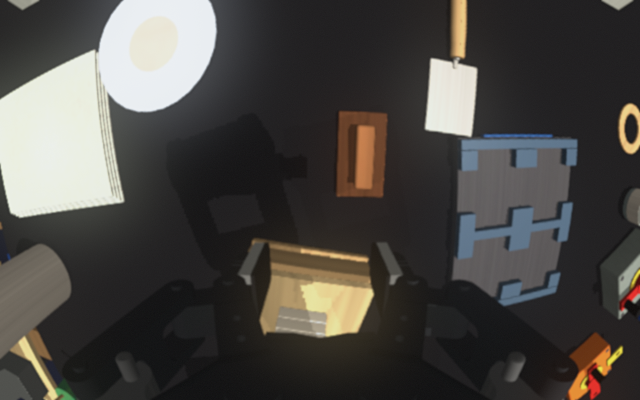

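The mould is empty and the press board has been knocked to (649, 238.5), yaw -1.3°. Size matches. I'll grasp its rib.

Run:
```python
from h import *
legs(([.6491,.2386,.10],down(-1.3),5),([.6491,.2386,-.012],down(-1.3),6))
```

```text
[[0.59, 0.98, 2.0], [0.6, 0.97, 2.0], [0.6, 0.97, 2.0], [0.6, 0.97, 2.0], [0.61, 0.97, 1.99]]
turn [-0.0001  0.0002  0.0047] err [ 0.0421  0.0348 -0.0408] mm
row [0.   0.   1.87] x 6
turn [0. 0. 0.] err [ 0.  0. -0.] mm
```

Emit:
{"name": "move_arm", "arguments": {"jaw": [4.5,4.5,4.5,4.5,4.5,4.5,4.5,4.5,4.5,4.5,4.5,4.5], "dp": [[0.6,0.97,2],[0.6,0.97,2],[0.6,0.97,2],[0.6,0.97,2],[0.6,0.97,2],[0,0,0],[0,0,2],[0,0,2],[0,0,2],[0,0,2],[0,0,1.5],[0,0,0]], "turn": [[0,0,0.0047],[0,0,0.0047],[0,0,0.0047],[0,0,0.0047],[0,0,0.0047],[0,0,0],[0,0,0],[0,0,0],[0,0,0],[0,0,0],[0,0,0],[0,0,0]]}}

```text
time_s: 50.38
position: [0.6479, 0.2393, 0.0038]
tool_rot: [[1.0, -0.022, -0.004], [-0.022, -1.0, 0.0], [-0.004, -0.0, -1.0]]
ft_force: [-0.6, -0.5, 0.4]
grip_width: 0.0451
gripper_force: 0.0
```

Emit:
{"name": "move_arm", "arguments": {"jaw": [4.5,4.5,4.5], "dp": [[0,0,0.9],[0,0,0.8],[0,0,0]], "turn": [[0,0,0],[0,0,0],[0,0,0]]}}

```text
time_s: 50.63
position: [0.6495, 0.2389, -0.0118]
tool_rot: [[1.0, -0.023, -0.001], [-0.023, -1.0, 0.001], [-0.001, -0.001, -1.0]]
ft_force: [0.1, -0.8, -0.7]
grip_width: 0.0452
gripper_force: 0.0
```

Emit:
{"name": "move_arm", "arguments": {"jaw": [3.5,2.6,1.8,1.4,1.4,1.4,1.4,1.4], "dp": [[0,0,0],[0,0,0],[0,0,0],[0,0,0],[0,0,0],[0,0,0],[0,0,0],[0,0,0]], "turn": [[0,0,0],[0,0,0],[0,0,0],[0,0,0],[0,0,0],[0,0,0],[0,0,0],[0,0,0]], "force": 60}}

```text
time_s: 51.3
position: [0.6505, 0.2388, -0.0102]
tool_rot: [[1.0, -0.023, 0.002], [-0.023, -1.0, 0.001], [0.002, -0.001, -1.0]]
ft_force: [0.1, 0.8, 5.7]
grip_width: 0.0186
gripper_force: 59.7
```

Emit:
{"name": "move_arm", "arguments": {"jaw": [1.4,1.4,1.4,1.4,1.4,1.4,1.4,1.4,1.4], "dp": [[0,0,-1],[0,0,-2.5],[0,0,-3],[0,0,-3],[0,0,-3],[0,0,-3],[0,0,-2.5],[0,0,0],[0,0,0]], "turn": [[0,0,0],[0,0,0],[0,0,0],[0,0,0],[0,0,0],[0,0,0],[0,0,0],[0,0,0],[0,0,0]]}}

```text
time_s: 52.05
position: [0.6501, 0.2386, 0.1699]
tool_rot: [[1.0, -0.023, 0.002], [-0.023, -1.0, 0.001], [0.002, -0.002, -1.0]]
ft_force: [0.2, 0.6, -3.4]
grip_width: 0.0193
gripper_force: 58.9
```

Run:
```python
from h import *
s=observe(); print(s['position'],s['tool_rot'][2])
legs((deck(.060,0,.125),RD,14))
```

```text
[0.6501 0.2386 0.1699] [ 0.0025 -0.0015 -1.    ]
[[-1.79, -0.53, -0.02], [-1.79, -0.51, -0.06], [-1.8, -0.5, -0.09], [-1.8, -0.48, -0.13], [-1.8, -0.46, -0.17], [-1.8, -0.44, -0.21], [-1.8, -0.43, -0.25], [-1.8, -0.41, -0.29], [-1.79, -0.39, -0.33], [-1.79, -0.37, -0.37], [-1.78, -0.35, -0.4], [-1.78, -0.34, -0.44], [-1.77, -0.32, -0.48], [-1.77, -0.3, -0.52]]
turn [-0.0016  0.0212  0.0096] err [0.05   0.0098 0.0012] mm
```

Emit:
{"name": "move_arm", "arguments": {"jaw": [1.4,1.4,1.4,1.4,1.4,1.4,1.4,1.4,1.4,1.4,1.4,1.4], "dp": [[-1.79,-0.53,-0.02],[-1.79,-0.51,-0.06],[-1.8,-0.5,-0.09],[-1.8,-0.48,-0.13],[-1.8,-0.46,-0.17],[-1.8,-0.44,-0.21],[-1.8,-0.43,-0.25],[-1.8,-0.41,-0.29],[-1.79,-0.39,-0.33],[-1.79,-0.37,-0.37],[-1.78,-0.35,-0.4],[-1.78,-0.34,-0.44]], "turn": [[-0.0016,0.0212,0.0096],[-0.0016,0.0212,0.0096],[-0.0016,0.0212,0.0096],[-0.0016,0.0212,0.0096],[-0.0016,0.0212,0.0096],[-0.0016,0.0212,0.0096],[-0.0016,0.0212,0.0096],[-0.0016,0.0212,0.0096],[-0.0016,0.0212,0.0096],[-0.0016,0.0212,0.0096],[-0.0016,0.0212,0.0096],[-0.0016,0.0212,0.0096]]}}

```text
time_s: 53.05
position: [0.4349, 0.3066, 0.1688]
tool_rot: [[0.959, -0.139, 0.247], [-0.134, -0.99, -0.04], [0.25, 0.005, -0.968]]
ft_force: [-0.4, 0.3, -2.2]
grip_width: 0.0188
gripper_force: 58.9
```

Emit:
{"name": "move_arm", "arguments": {"jaw": [1.4,1.4,1.4,1.4,1.4], "dp": [[-1.77,-0.32,-0.48],[-1.77,-0.3,-0.52],[0,0,0],[0,0,0],[0,0,0]], "turn": [[-0.0016,0.0212,0.0096],[-0.0016,0.0212,0.0096],[0,0,0],[0,0,0],[0,0,0]]}}

```text
time_s: 53.47
position: [0.4014, 0.3182, 0.1702]
tool_rot: [[0.945, -0.158, 0.288], [-0.15, -0.987, -0.048], [0.292, 0.002, -0.956]]
ft_force: [0.2, -0.8, -0.6]
grip_width: 0.0189
gripper_force: 58.9
```

```bash
cat > held.py <<'E'
from h import *
dstate()
im,d=cams.get_image('wrist'); L=wcloud(d)*1000; I=im.astype(int)
m=((I[...,0]-I[...,2]>20)&(abs(L[...,1])<40)&(L[...,0]>-60)&(L[...,0]<70)&(abs(L[...,2]+1)<8)).astype(np.uint8)
m=cv2.morphologyEx(m,cv2.MORPH_OPEN,np.ones((3,3))); q=L[m>0]
print(len(q),'board top z',np.median(q[:,2]),'plane',np.linalg.lstsq(np.c_[q[:,:2],np.ones(len(q))],q[:,2],rcond=None)[0],'x range',np.percentile(q[:,0],[1,99]),'y',np.percentile(q[:,1],[1,99]))
E
python3 held.py
```

```text
TCP in deck mm [ 59.4126  -0.3408 123.5375] rot err [0.002  0.0038 0.0012] F [ 0.205  -0.7926 -0.5742] grip 0.018908501217860668 58.90651345252991
  return _methods._mean(a, axis=axis, dtype=dtype,
  ret = ret.dtype.type(ret / rcount)
Traceback (most recent call last):
  File "held.py", line 6, in <module>
    print(len(q),'board top z',np.median(q[:,2]),'plane',np.linalg.lstsq(np.c_[q[:,:2],np.ones(len(q))],q[:,2],rcond=None)[0],'x range',np.percentile(q[:,0],[1,99]),'y',np.percentile(q[:,1],[1,99]))
                                                                                                                                        ~~~~~~~~~~~~~^^^^^^^^^^^^^^^
IndexError: index -1 is out of bounds for axis 0 with size 0
```

```bash
sed -i 's/abs(L\[...,2\]+1)<8/abs(L[...,2]+22)<7/' held.py; python3 held.py
```

```text
TCP in deck mm [ 59.8642  -0.3616 123.6141] rot err [0.0019 0.0034 0.0004] F [-0.23    0.1455 -2.5659] grip 0.01863432032058532 58.90624165534973
7481 board top z -22.479605281883114 plane [  0.0052  -0.0017 -22.6001] x range [-47.1026  48.9748] y [-26.5181  28.3473]
```

Emit:
{"name": "move_arm", "arguments": {"jaw": [1.4,1.4,1.4,1.4,1.4,1.4,1.4,1.4,1.4,1.4,1.4], "dp": [[0,0,2],[0,0,2],[0,0,1.5],[0,0,1.1],[0,0,0],[-0.3,0,0],[-0.3,0,0],[-0.3,0,0],[-0.1,0,0],[0,0,0],[0,0,0]], "turn": [[0,0,0],[0,0,0],[0,0,0],[0,0,0],[0,0,0],[0,0,0],[0,0,0],[0,0,0],[0,0,0],[0,0,0],[0,0,0]]}}

```text
time_s: 54.48
position: [0.4122, 0.317, 0.1065]
tool_rot: [[0.943, -0.157, 0.293], [-0.15, -0.988, -0.047], [0.297, -0.0, -0.955]]
ft_force: [5.3, -3.6, -0.6]
grip_width: 0.0188
gripper_force: 58.7
```

```bash
python3 -c "
from h import *
dstate()"
```

```text
TCP in deck mm [51.012   0.1568 59.4452] rot err [-0.0003 -0.0016  0.0008] F [ 5.3049 -3.573  -0.587 ] grip 0.01881745754259261 58.7156742811203
```

Emit:
{"name": "move_arm", "arguments": {"jaw": [1.4,1.4,1.4,1.4,1.4,1.4], "dp": [[0,0,0.2],[0,0,0.15],[0,0,0.15],[0,0,0.1],[0,0,0],[0,0,0]], "turn": [[0,0,0],[0,0,0],[0,0,0],[0,0,0],[0,0,0],[0,0,0]]}}

```text
time_s: 54.98
position: [0.4141, 0.3172, 0.1007]
tool_rot: [[0.943, -0.158, 0.293], [-0.151, -0.988, -0.046], [0.297, -0.001, -0.955]]
ft_force: [5.4, -0.0, 5.8]
grip_width: 0.0193
gripper_force: 59.6
```

```bash
python3 -c "
from h import *
dstate()"
```

```text
TCP in deck mm [51.0167  0.6669 53.3981] rot err [-0.0014 -0.0013  0.0002] F [ 5.3852 -0.0449  5.8157] grip 0.019313422635239587 59.63394641876221
```

Emit:
{"name": "move_arm", "arguments": {"jaw": [1.8,2.4,3.2,4,4,4,4,4,4,4,4], "dp": [[0,0,0],[0,0,0],[0,0,0],[0,0,0],[0,0,0],[0,0,-1],[0,0,-2],[0,0,-3],[0,0,-3],[0,0,-1],[0,0,0]], "turn": [[0,0,0],[0,0,0],[0,0,0],[0,0,0],[0,0,0],[0,0,0],[0,0,0],[0,0,0],[0,0,0],[0,0,0],[0,0,0]]}}

```text
time_s: 55.9
position: [0.3838, 0.3221, 0.1982]
tool_rot: [[0.943, -0.157, 0.294], [-0.151, -0.988, -0.044], [0.297, -0.003, -0.955]]
ft_force: [-0.4, -0.4, 0.2]
grip_width: 0.04
gripper_force: 0.0
```

Run:
```python
from h import *
dstate(); s=observe()
im,d=shot('wrist'); v=wcloud(d,s)-DO; L=np.stack([v@DX,v@DY,v@DN],-1)*1000
for x in range(4,108,8):
    m=(abs(L[...,0]-x)<2)&(abs(L[...,1])<26)&(abs(L[...,1])>14)&(L[...,2]>40)&(L[...,2]<86); print(x,m.sum(),np.percentile(L[m][:,2],[10,50,90]) if m.any() else '')
m=(abs(L[...,2]-104)<4)&(L[...,0]>0)&(abs(L[...,1])<40); q=L[m]; print('rib',len(q),cv2.minAreaRect(q[:,:2].astype(np.float32)))
m=(abs(L[...,2]-76)<3)&(L[...,0]>5)&(L[...,0]<120)&(abs(L[...,1])<40); q=L[m]; print('board',len(q),cv2.minAreaRect(q[:,:2].astype(np.float32)))
im2,_=shot('scene')
o=np.zeros((440,800,3),np.uint8); a=cv2.resize(im[60:330,200:440],(390,440)); o[:,:390]=a; b=cv2.resize(im2[90:310,190:530],(406,263)); o[:263,394:]=b; b=cv2.resize(im2[180:260,430:510],(170,170),interpolation=cv2.INTER_CUBIC); o[266:436,394:564]=b
cv2.imwrite('pics/fin.png',o[:,:,::-1])
```

```text
TCP in deck mm [ 50.5643   0.7689 155.6148] rot err [-0.003  -0.0017  0.0004] F [-0.4221 -0.3835  0.2351] grip 0.040005980911544774 0.0
4 110 [75.1831 75.9491 76.7216]
12 104 [75.2845 76.0905 76.8198]
20 120 [75.0322 75.9889 76.6783]
28 119 [75.1139 75.865  76.6831]
36 126 [74.9678 75.9972 76.8632]
44 126 [75.1166 75.8467 76.8912]
52 139 [75.1041 75.9104 76.5923]
60 133 [75.1593 76.0757 76.7833]
68 136 [75.2272 76.0158 76.8798]
76 132 [75.1573 76.0007 76.8099]
84 145 [74.9842 75.8689 76.7571]
92 145 [75.0674 75.7774 76.6311]
100 140 [50.047  66.5465 76.4313]
rib 2349 ((50.174896240234375, -0.26986122131347656), (20.15917205810547, 69.98393249511719), 89.80144500732422)
board 4821 ((52.2828483581543, -0.6473464965820312), (56.209373474121094, 94.85398864746094), 89.65754699707031)
```

View pics/fin.png

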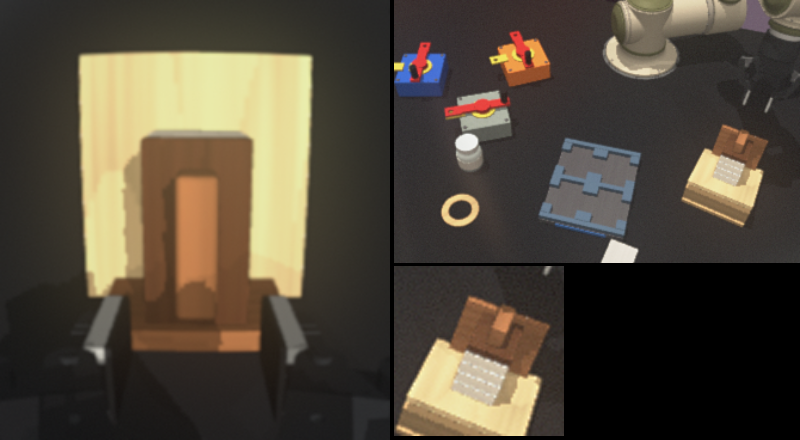

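The press board is flat on the pile (rib centre x=50.2, y=-0.3, top at 76 mm). The mould is empty, the handle is still off and the gripper is clear, so I'm handing in the job.

```bash
python3 -c "
from rig import ticket
print(ticket.close_job())"
```

```text
the job is handed in; nothing more can be done
None
```

The job is handed in: the isolator is off with its holes lined up, all four plaques are stacked square against the backstop with the press board on top, and the jar, knife and ring were not touched; no verdict came back.

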